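# Dock a reagent block, lock it and peel off its cover

## Robot

A 6-joint arm with a two-finger parallel gripper is mounted at the origin on a cart in front of the work surface, level with it; the furniture and walls round the work are solid. World frame = base frame: x ahead of the robot, y to its left, z up, the work surface at z = 0. Lengths are in m, angles in rad, forces in N, time in s.
With the tool pointing down it reaches from about 0.275 to 0.725 m from the base axis. Payload 5.6 kg.
Tool frame: the origin (TCP) lies at the very end of the fingers, on their centre line; the grasp point (between the pads) lies ctrl.pinch_z behind it (ctrl.pinch_z is the distance from the TCP to the grasp point, in m); z points along the fingers, y is the direction in which the jaws open and shut (so a half turn about z gives the same grasp; the last joint's range is limited). The gripper opens to 85 mm and grips with 20 to 120 N. Pads are 22 mm wide; open, the fingers measure 114 mm over their backs; the gripper's body (76 mm by 85 mm) begins 54 mm behind the grasp point. The pads swing forward as they close: fully open they stand 13 mm farther back than shut.
Start: joints at [-0.867, 0.255, 0.108, 0, -1.424, -0.285], TCP at [0.224, -0.502, 0.231] pointing down, gripper open.
Joint ranges: [-2.95, 2.95], [-1.21, 1.97], [-1.09, 1.5], [-2.87, 1.71], [-2.94, -0.07], [-3.05, 3.05]. Speed limits (rad/s): [2.57, 2.57, 3.14, 3.14, 3.14, 3.14].

## Interface

Orientations are given as a rotation vector (axis times angle).
In Python, from rig import get_obs, snapshot, camera_model, workorder, ctrl gives the robot as it stands.
- The arm moves only by the shell command python3 -m creep 'ROWS' [FORCE]. ROWS is JSON, a list of rows, each a list of 7 numbers: the finger opening in mm, from 0 to 85.4, then the shift along the tool's x, y, z in mm, then the turn, a rotation vector about the tool's x, y, z in degrees. A call has 1 to 12 rows; each row shifts and turns the pose as measured when the row begins, along the tool's axes as they then stand; what a row does not reach is not made up. A row lasts 1/12 s, in which the tool goes at most 41.7 mm and 7.16 degrees, less where a joint would pass 70% of its speed; a pose out of reach is approached as far as the arm can. A call with a gripper value outside its range is refused whole. The fingers move at their own pace and stop on an object; FORCE is the grip in N (left out, the last holds). Time passes only in rows, so rows that do not move let the fingers close. It gives the time, the measured TCP pose, the force and the opening at its end, in the units of the state.
- get_obs(): the state, without advancing time (a new reading comes with each control period).
- snapshot(name): name is "scene" or "top"; returns the picture (420x560x3 uint8, red, green, blue); there is no depth.
- camera_model(name): a dict with "fx", "fy", "cx", "cy" (pixels), "distortion" ([k1, k2, p1, p2, k3] as OpenCV has them; the pictures are not rectified), "origin" and "rotation" of the camera in the world. Camera axes: x right, y down, z forward; pixel columns grow to the right and rows downward; lengths in m; the calibration is good to about 2 mm. A picture is of the moment at which its call begins. camera_model takes no time and is no camera call.
- workorder.close_job(): hands the job in, once; it reports no verdict.
The state is a dict: "time_s": time; "q": joint angles; "qd": joint speeds; "joint_efforts": joint torques, N m; "eef_pos": TCP position; "ee_rot": TCP orientation; "wrist_force": force on the tool from outside, world axes, zero at the start; "torque": the same for the moment, N m; "opening": opening from 0.0 (shut) to 1.0 (fully open).
Only numpy, scipy, OpenCV 4.12 (cv2) and the standard library are available. Lean on these libraries where they do the work, as an engineer would, in place of code of your own. Each camera call takes 0.05 s, during which the arm holds its last target.

## Task

Put the covered reagent block into the pocket of the dock, flat and fully home with its low ledge on the lever's side, and swing the locking lever fully shut over the ledge. Then take the clinging cover by the upright fin on its corner and peel it: tip that corner well up (some 20 degrees) while the opposite corner still rests on the block, and only then lift it off, leaving the block locked in place. Finish while still holding the cover, about level and some 15 cm above the bench, over the middle of the steel drip tray; do not put it down, and do not shove the bottle, pot, timer and tape roll about.

Things in the scene. Friction and masses are not known exactly. Their poses are not given: they have to be found in the camera images.
- block_grip (a point): Grey plastic reagent block, loose, about 0.22 kg, upright. Foot 84 (x) x 50 (y) mm, 12 mm high; the body on it, 70 x 50 mm, reaches to 42 mm above the underside, so a low ledge 14 mm long sticks out at the -x end. This point: middle of the body, 26 mm above the underside, 7 mm toward +x from the foot's middle; block axes. Grip the body across its 50 mm width (y).
- block_foot (a point): Centre of the underside of the block's 84 x 50 mm foot, block axes.
- block_heel (a point): Point on top of the block's rim under the cover's heel corner (-x, -y corner), 42 mm above the block's underside.
- dock_pocket (a point): Centre of the pocket floor of the dock. The dock (a 124 x 112 mm grey plate, fixed to the bench) has a pocket of 88 x 54 mm with an aluminium wall 7 mm thick and 10 mm high; its floor lies 8 mm above the bench. Axes are the dock's: the block belongs in with its x axis along this x axis (ledge toward -x), its foot centre on this point.
- lever (a joint): Locking lever of the dock, a flat steel arm that swings level about an upright pivot: 0 = shut, the arm lying along the dock's -y direction over the block's ledge (1.5 mm above it); grows to 1.5 rad as it opens toward the dock's -x side. Light friction (under 1 N at the knob), stays where it is left, stops at 0.
- lever_pivot (a point): The lever's pivot axis, 25 mm above the bench (dock axes), at x = -35, y = +40 mm from the pocket's centre.
- lever_knob (a point): Upright black knob (12 mm diameter, from 25 to 51 mm above the bench) at the lever's end, 84 mm from the pivot; this point is on its axis, 41 mm above the bench.
- cover_centre (a point): White formed cover, 30 g, loose: rim 66 (x) x 46 (y) mm, 3 mm thick, lying on the block's top rim, with a pan 50 x 30 mm that hangs 6 mm down into the block. This point is the middle of the rim's underside; axes are the cover's, z up when level, parallel to the block's at the start.
- cover_tab (a point): Centre of the cover's lifting fin: an upright plate 9 mm thick, 20 mm long, whose top is 22 mm above the rim's top face. It stands over the cover's +x, +y corner along the diagonal (0.609 rad from the cover's x axis), so the fingers close square to the diagonal. This point is 11 mm above the rim's top face, 36 mm along the diagonal from the cover's middle; axes are the cover's.
- cover_heel (a point): The cover's corner opposite the fin (-x, -y corner), at the rim's underside; it lies on block_heel until the cover comes off.
- drip_tray: Steel drip tray, open box 110 (x) x 100 (y) x 14 mm, fixed; origin at the centre of its underside.
- cover: The white cover again, with the same origin and axes as cover_centre. A small spring clip at each end (+x and -x) of the block pinches the rim's end face, so the cover clings: some 2 to 5 N at either end, letting go once that end has risen about 5 mm.
- block: The grey block again, with the same origin and axes as block_foot.
- reagent_bottle: White reagent bottle, 44 mm across, 90 mm tall, origin under its middle; bystander.
- pot: Specimen pot, 50 mm across, 55 mm tall, origin under its middle; bystander.
- timer: Bench timer, 62 x 64 x 19 mm, origin under its middle; bystander.
- tape: Roll of tape lying flat, 64 x 58 x 20 mm, origin under its middle; bystander.
Things that resemble listed ones, but are neither listed nor needed, are in the scene too. What is shaped like the cover but purple is not meant.

How it is judged:
On the way, in this order (a step that is already met when the one before it is completed fails the run):
1. the block stands home in the pocket, the right way round, the lever still open, the cover still on (distance between block_foot and dock_pocket below 0.005 m and angle between the x axis of block_foot and the x axis of dock_pocket, either way round below 0.1 rad and angle between block's own z axis and vertical below 0.05 rad and value of joint lever above 0.3 rad and distance between cover_heel and block_heel below 0.004 m and angle between the z axis of cover and the z axis of block, either way round below 0.06 rad), for 0.2 s.
2. the lever is shut over the ledge (value of joint lever below 0.1 rad and distance between block_foot and dock_pocket below 0.005 m and angle between the z axis of cover and the z axis of block, either way round below 0.06 rad), for 0.2 s.
3. the cover is tipped up by its fin corner by at least 0.2 rad (11 degrees) against the block while its opposite corner is within 6 mm of its seat (angle between the z axis of cover and the z axis of block, either way round above 0.2 rad and distance between cover_heel and block_heel below 0.006 m and value of joint lever below 0.1 rad and distance between block_foot and dock_pocket below 0.006 m), for 0.05 s.
At the end, for the whole second after the job is handed in: Fingers hold the cover still, level within 0.2 rad, its rim 10 to 22 cm up, its middle within 35 mm (from above) of the drip tray's, touching neither block nor tray; the block is in the pocket within 5 mm, square within 0.1 rad, upright within 0.05 rad; lever below 0.1 rad (contact force between the fingers and cover above 0.5 N and height (world z) of cover_centre between 0.1 and 0.22 m and horizontal distance between cover_centre and drip_tray below 0.035 m and angle between cover's own z axis and vertical below 0.2 rad and linear speed of cover below 0.03 m/s and contact force between cover and block below 0.05 N and contact force between cover and drip_tray below 0.05 N and value of joint lever below 0.1 rad and distance between block_foot and dock_pocket below 0.005 m and angle between the x axis of block_foot and the x axis of dock_pocket, either way round below 0.1 rad and angle between block's own z axis and vertical below 0.05 rad); the arm keeps its last pose, push and grip.
It fails at once if a bystander (bottle, pot, timer, tape roll) is shoved more than 3 cm (distance of any of reagent_bottle, pot, timer, tape from where it was at the start of the episode above 0.03 m).
It fails at once if the block is tipped over (angle between block's own z axis and vertical above 0.6 rad).
It also fails if it takes over 59 s, if anything falls off the work surface, if the arm or the gripper's body presses on something with over 40 N, if the wrist force passes 120 N, or if a joint passes its speed limit or range.

## Working session

There is one attempt and no reset: what is moved stays moved. The work goes in short steps, Python scripts to look and compute and a shell command to move; the robot and the scene stay as the last step left them, time stands still between calls to the robot, and variables do not carry over. Pictures are saved under pics/ and viewed, and the job is handed in when it is done.

```bash
ls; mkdir -p pics; python3 - <<'E'
from rig import *
import cv2,json
o=get_obs();print(o);print(ctrl.pinch_z)
for n in("scene","top"):
    im=snapshot(n);cv2.imwrite(f"pics/{n}0.png",im[:,:,::-1]);print(camera_model(n))
E
```

```text
pics
{'time_s': 0.0, 'q': array([-8.67376671e-01,  2.55757580e-01,  1.07014395e-01, -4.85805361e-04,
       -1.42388771e+00, -2.84588291e-01]), 'qd': array([-1.43652264e-04,  4.17626989e-05,  3.12269361e-04,  1.87305502e-04,
       -1.73436277e-03, -4.13191175e-04]), 'joint_efforts': array([-1.82859499e-04, -3.86637390e+01,  2.37936348e+01,  5.36526963e+00,
       -6.18421924e-03, -1.86651079e-06]), 'eef_pos': array([ 0.22353584, -0.50199041,  0.23039242]), 'ee_rot': array([ 6.52897529e-01, -3.07254189e+00, -2.89466523e-03]), 'wrist_force': array([-0.7867945 ,  0.2033978 , -0.48160993]), 'torque': array([-0.0157693 , -0.05398691,  0.00784223]), 'opening': 0.998318717427522}
0.0187
{'fx': 459.1845737382977, 'fy': 459.1845737382977, 'cx': 289.3094346550181, 'cy': 214.5933860764133, 'distortion': array([-0.08598702,  0.        ,  0.        ,  0.        ,  0.        ]), 'origin': array([0.02872761, 0.73353821, 0.73422707]), 'rotation': array([-0.78001363,  2.47502426, -1.23827863])}
{'fx': 482.544089356307, 'fy': 482.544089356307, 'cx': 279.5146416088151, 'cy': 207.06886229946966, 'distortion': array([-0.14497655,  0.        ,  0.        ,  0.        ,  0.        ]), 'origin': array([ 0.33724631, -0.0037449 ,  1.24868219]), 'rotation': array([-2.13151599,  2.16228947, -0.16960724])}
```

View pics/top0.png

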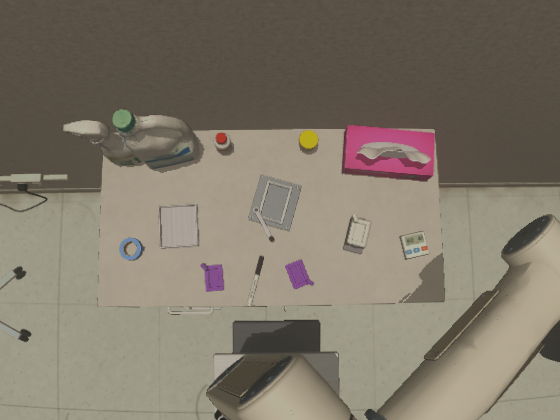

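View pics/scene0.png

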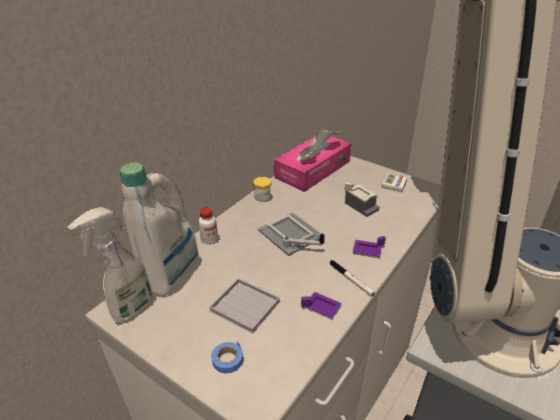

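The top view shows the block with its white cover near (358,234), the dock near (275,203) with its lever knob at about (271,239), and the tray at (179,226). The timer is at (415,245), the pot at (309,140), the bottle at (222,141) and the tape at (130,249). I'll zoom in on the block and dock.

```bash
cat > h.py <<'E'
from rig import *
import cv2,numpy as np
from scipy.spatial.transform import Rotation as R
def px2w(n,uv,z):
    m=camera_model(n);K=np.array([[m['fx'],0,m['cx']],[0,m['fy'],m['cy']],[0,0,1]])
    p=cv2.undistortPoints(np.array(uv,float).reshape(-1,1,2),K,m['distortion']).reshape(-1,2)
    d=np.c_[p,np.ones(len(p))]@R.from_rotvec(m['rotation']).as_matrix().T
    o=m['origin'];return o+d*((z-o[2])/d[:,2])[:,None]
def w2px(n,X):
    m=camera_model(n);K=np.array([[m['fx'],0,m['cx']],[0,m['fy'],m['cy']],[0,0,1]])
    Rm=R.from_rotvec(m['rotation']).as_matrix().T
    r=cv2.projectPoints(np.array(X,float).reshape(-1,1,3),cv2.Rodrigues(Rm)[0],-Rm@m['origin'],K,m['distortion'])[0]
    return r.reshape(-1,2)
def tri(a,b):
    # a px in top, b px in scene
    P=[]
    for n,uv in(("top",a),("scene",b)):
        o=camera_model(n)['origin'];x=px2w(n,[uv],0)[0];P.append((o,(x-o)/np.linalg.norm(x-o)))
    A=sum(np.eye(3)-np.outer(d,d) for o,d in P);B=sum((np.eye(3)-np.outer(d,d))@o for o,d in P)
    return np.linalg.solve(A,B)
def crop(im,x0,y0,x1,y1,f,name):
    cv2.imwrite(name,cv2.resize(im[y0:y1,x0:x1,::-1],None,fx=f,fy=f,interpolation=cv2.INTER_CUBIC))
E
python3 - <<'E'
from h import *
t=cv2.imread("pics/top0.png")[:,:,::-1];s=cv2.imread("pics/scene0.png")[:,:,::-1]
a=cv2.resize(t[205:265,330:390,::-1],None,fx=6.6,fy=6.6,interpolation=cv2.INTER_CUBIC)
b=cv2.resize(t[168:248,240:320,::-1],None,fx=4.95,fy=4.95,interpolation=cv2.INTER_CUBIC)
cv2.imwrite("pics/t1.png",np.hstack([a,b]))
a=cv2.resize(s[170:230,330:390,::-1],None,fx=6.6,fy=6.6,interpolation=cv2.INTER_CUBIC)
b=cv2.resize(s[195:275,250:330,::-1],None,fx=4.95,fy=4.95,interpolation=cv2.INTER_CUBIC)
cv2.imwrite("pics/s1.png",np.hstack([a,b]))
E
```

```text
(no output)
```

View pics/t1.png

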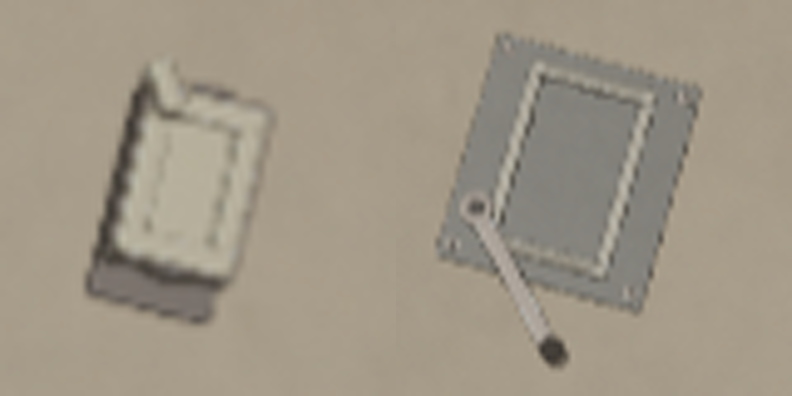

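View pics/s1.png

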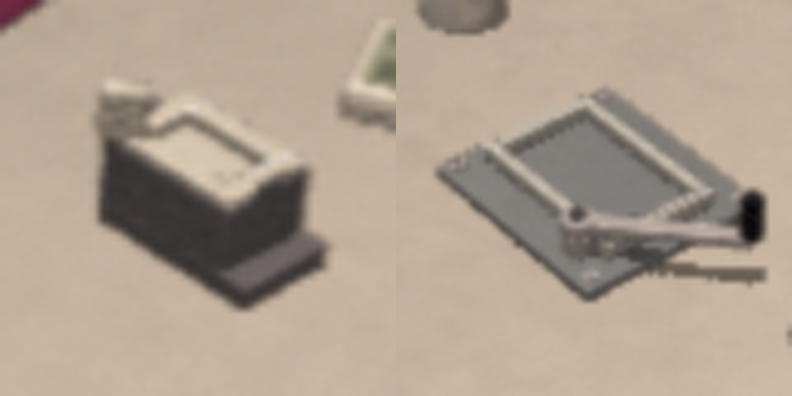

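The block's ledge and the lever's open end both face the bottom of the top view. The fin is at the block's upper left, as described. Next I'll measure with masks.

```bash
python3 - <<'E'
from h import *
t=cv2.imread("pics/top0.png")
def up(x0,y0,x1,y1,f=8): return cv2.resize(t[y0:y1,x0:x1],None,fx=f,fy=f,interpolation=cv2.INTER_CUBIC)
for nm,(x0,y0,x1,y1) in dict(block=(335,205,385,262),dock=(240,168,320,248)).items():
    u=up(x0,y0,x1,y1).astype(int);hsv=cv2.cvtColor(u.astype(np.uint8),cv2.COLOR_BGR2HSV)
    print(nm,[hsv[int((y-y0)*8+4),int((x-x0)*8+4)] for x,y in ([(358,234),(352,248),(340,215),(363,225),(353,244)] if nm=='block' else [(275,203),(255,200),(245,240),(262,195),(290,190),(270,238)])])
    cv2.imwrite(f"pics/S_{nm}.png",np.hstack([hsv[:,:,1]*2,hsv[:,:,2]])[::1,::1])
E
```

```text
block [array([ 23,  36, 182], dtype=uint8), array([ 13,  29, 122], dtype=uint8), array([ 18,  46, 168], dtype=uint8), array([ 22,  39, 178], dtype=uint8), array([ 21,  36, 136], dtype=uint8)]
dock [array([ 23,  15, 133], dtype=uint8), array([ 23,  15, 134], dtype=uint8), array([ 20,  45, 164], dtype=uint8), array([ 21,  13, 133], dtype=uint8), array([ 22,  27, 168], dtype=uint8), array([18, 44, 69], dtype=uint8)]
```

```bash
python3 - <<'E'
import cv2
a=cv2.imread("pics/S_block.png");b=cv2.imread("pics/S_dock.png");cv2.imwrite("pics/Sb.png",cv2.resize(b,(800,400)));cv2.imwrite("pics/Sa.png",cv2.resize(a,(800,456)))
E
```

```text
(no output)
```

View pics/Sa.png

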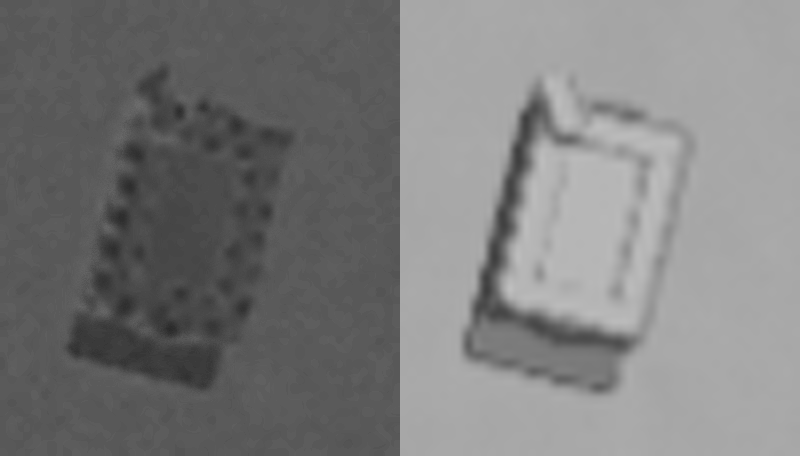

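View pics/Sb.png

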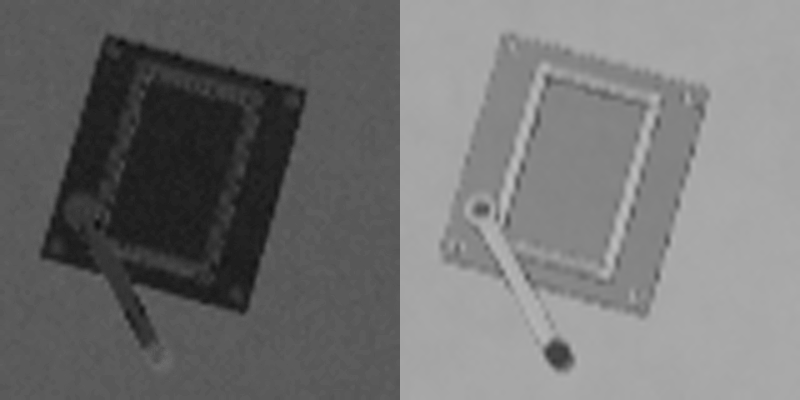

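```bash
cat > meas.py <<'E'
from h import *
def crp(t,b,f=8):
    x0,y0,x1,y1=b
    u=cv2.resize(t[y0:y1,x0:x1],None,fx=f,fy=f,interpolation=cv2.INTER_CUBIC)
    return cv2.GaussianBlur(u,(0,0),3)
def topix(p,b,f=8): return (np.array(p)+.5)/f-.5+np.array(b[:2])
def big(mask):
    n,l,s,c=cv2.connectedComponentsWithStats(mask.astype(np.uint8));k=1+np.argmax(s[1:,4])
    return (l==k).astype(np.uint8)
def rect(mask,b,n,z):
    c=max(cv2.findContours(mask,cv2.RETR_EXTERNAL,cv2.CHAIN_APPROX_NONE)[0],key=len).reshape(-1,2)
    W=px2w(n,topix(c,b),z)[:,:2]
    (cx,cy),(w,h),a=cv2.minAreaRect((W*1000).astype(np.float32))
    return cx,cy,w,h,a,W
E
python3 - <<'E'
from meas import *
t=cv2.imread("pics/top0.png")
b=(240,168,320,248);u=crp(t,b);h=cv2.cvtColor(u,cv2.COLOR_BGR2HSV)
m=big(h[:,:,1]<31);m=cv2.morphologyEx(m,cv2.MORPH_OPEN,np.ones((61,61)))
for z in(.008,):print("plate",np.round(rect(m,b,"top",z)[:5],2))
# pocket floor
v=h[:,:,2].astype(int)
for th in (142,148,154):
    mm=(v<th)&(h[:,:,1]<31);n,l=cv2.connectedComponents(mm.astype(np.uint8));k=l[int((203-168)*8),int((275-240)*8)]
    q=(l==k).astype(np.uint8);q=cv2.morphologyEx(q,cv2.MORPH_OPEN,np.ones((25,25)))
    for z in(.008,.018):print("floor",th,z,np.round(rect(q,b,"top",z)[:5],2))
# knob
k=big(v<95);M=cv2.moments(k);c=topix((M['m10']/M['m00'],M['m01']/M['m00']),b);print("knob",c,px2w("top",[c],.051))
# pivot ring
b=(335,205,385,262);u=crp(t,b);h=cv2.cvtColor(u,cv2.COLOR_BGR2HSV);v=h[:,:,2].astype(int)
for th in(165,170,174):
    m=big((v>th)&(h[:,:,1]<42));m=cv2.morphologyEx(m,cv2.MORPH_CLOSE,np.ones((41,41)));m=cv2.morphologyEx(m,cv2.MORPH_OPEN,np.ones((81,81)))
    cv2.imwrite(f"pics/cm{th}.png",m*255)
    print("cover",th,np.round(rect(m,b,"top",.045)[:5],2))
m=big((v<138));print("dark",m.sum());cv2.imwrite("pics/dk.png",m*255)
m2=cv2.morphologyEx(m,cv2.MORPH_OPEN,np.ones((31,31)));cv2.imwrite("pics/dk2.png",m2*255);print("ledge",np.round(rect(m2,b,"top",.012)[:5],2))
E
```

```text
plate [537.85  -1.65 111.87 123.15  73.22]
floor 142 0.008 [540.09  -1.59  56.35  91.49  73.13]
floor 142 0.018 [538.45  -1.6   55.9   90.75  73.13]
floor 148 0.008 [531.08 -22.04  68.88 123.43  73.39]
floor 148 0.018 [529.52 -21.89  68.33 122.44  73.39]
floor 154 0.008 [534.05 -15.44  84.76 124.71  74.64]
floor 154 0.018 [532.46 -15.35  84.08 123.7   74.64]
knob [271.19573814 238.49351933] [[0.43946846 0.00755452 0.051     ]]
cover 165 [ 453.06 -212.71   45.71   59.13   87.7 ]
cover 170 [ 450.43 -211.88   43.61   53.03   88.03]
cover 174 [ 450.11 -211.55   42.33   51.73   88.03]
dark 15907
ledge [ 415.84 -200.78   52.22   22.61   72.91]
```

```bash
python3 - <<'E'
from meas import *
t=cv2.imread("pics/top0.png")
b=(335,205,385,262);u=crp(t,b)
lab=cv2.cvtColor(u,cv2.COLOR_BGR2LAB).astype(float);bg=np.median(lab[:,:60].reshape(-1,3),0)
d=np.linalg.norm((lab-bg)*[1,2,2],axis=2)
for th in(10,14):
    m=big(d>th);m=cv2.morphologyEx(m,cv2.MORPH_CLOSE,np.ones((31,31)));cv2.imwrite(f"pics/sil{th}.png",m*255)
    c=max(cv2.findContours(m,cv2.RETR_EXTERNAL,cv2.CHAIN_APPROX_NONE)[0],key=len).reshape(-1,2)
    # select by segment near hand-picked end points (crop px)
    for nm,p,q,z in(("right rim",(289,145),(245,325),.042),("bottom foot",(72,360),(205,390),0),("left foot",(70,335),(120,140),0),("top",(205,103),(280,125),.042)):
        p=np.array(p,float);q=np.array(q,float);e=(q-p)/np.linalg.norm(q-p);r=c-p;s=r@e;pe=r@[-e[1],e[0]]
        k=c[(s>5)&(s<np.linalg.norm(q-p)-5)&(abs(pe)<14)]
        W=px2w("top",topix(k,b),z)[:,:2]*1000
        vx,vy,x,y=cv2.fitLine(W.astype(np.float32),cv2.DIST_HUBER,0,.01,.01).ravel()
        res=(W-[x,y])@[-vy,vx]
        print(th,nm,len(k),"ang",round(np.degrees(np.arctan2(vy,vx)),2),"pt",round(x,1),round(y,1),"rms",res.std().round(2))
E
```

```text
10 right rim 170 ang -16.3 pt 448.6 -238.7 rms 0.43
10 bottom foot 123 ang 74.15 pt 404.5 -200.3 rms 0.25
10 left foot 187 ang -15.61 pt 462.0 -187.4 rms 0.29
10 top 67 ang 65.22 pt 487.7 -231.5 rms 0.67
14 right rim 25 ang -2.58 pt 422.8 -230.2 rms 0.61
14 bottom foot 124 ang 74.21 pt 404.9 -200.3 rms 0.27
14 left foot 186 ang -15.33 pt 452.6 -185.2 rms 0.27Traceback (most recent call last):
  File "<stdin>", line 13, in <module>
  File "h.py", line 6, in px2w
    p=cv2.undistortPoints(np.array(uv,float).reshape(-1,1,2),K,m['distortion']).reshape(-1,2)
      ~~~~~~~~~~~~~~~~~~~^^^^^^^^^^^^^^^^^^^^^^^^^^^^^^^^^^^^^^^^^^^^^^^^^^^^^^
cv2.error: OpenCV(4.12.0) /io/opencv/modules/calib3d/src/undistort.dispatch.cpp:347: error: (-215:Assertion failed) CV_IS_MAT(_src) && CV_IS_MAT(_dst) && (_src->rows == 1 || _src->cols == 1) && (_dst->rows == 1 || _dst->cols == 1) && _src->cols + _src->rows - 1 == _dst->rows + _dst->cols - 1 && (CV_MAT_TYPE(_src->type) == CV_32FC2 || CV_MAT_TYPE(_src->type) == CV_64FC2) && (CV_MAT_TYPE(_dst->type) == CV_32FC2 || CV_MAT_TYPE(_dst->type) == CV_64FC2) in function 'cvUndistortPointsInternal'
```

View pics/sil14.png

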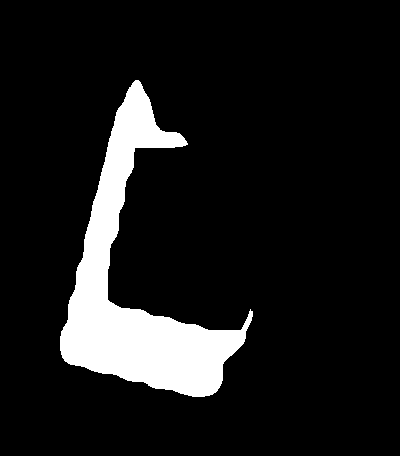

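```bash
cat > go.py <<'E'
import sys
from h import *
def tgt(yaw): # tool down; tool y along world dir yaw+90deg, tool x along yaw, z down -> use x flipped to be right handed
    a=np.radians(yaw);x=np.array([np.cos(a),np.sin(a),0]);y=np.array([np.sin(a),-np.cos(a),0])
    return R.from_matrix(np.c_[x,y,[0,0,-1]])
def need(pos,yaw=None,Rt=None):
    o=get_obs();r=R.from_rotvec(o['ee_rot']);p=o['eef_pos']*1000
    d=r.inv().apply(np.array(pos)-p)
    m=r.as_matrix();print("t %.2f pos %s xax %s zax %s open %.1f F %s T %s"%(o['time_s'],p.round(1),m[:,0].round(3),m[:,2].round(3),o['opening']*85.4,o['wrist_force'].round(1),o['torque'].round(2)))
    print("yaw of tool x %.2f"%np.degrees(np.arctan2(m[1,0],m[0,0])))
    print("shift now-axes",d.round(1),"norm",np.linalg.norm(d).round(1))
    if Rt is None and yaw is not None:
        c=[tgt(yaw),tgt(yaw+180)];Rt=min(c,key=lambda q:(r.inv()*q).magnitude())
    if Rt is not None:
        print("turn deg",np.degrees((r.inv()*Rt).as_rotvec()).round(2),"shift in target axes",Rt.inv().apply(np.array(pos)-p).round(1))
if __name__=="__main__":
    a=[float(x) for x in sys.argv[1:]];need(a[:3],a[3] if len(a)>3 else None)
E
python3 go.py 453.9 -212.6 120 -15.8
```

```text
t 0.10 pos [ 223.5 -502.   230.5] xax [-0.914 -0.407  0.   ] zax [-0.001  0.002 -1.   ] open 85.3 F [0.1 0.5 0.5] T [-0.  0.  0.]
yaw of tool x -156.01
shift now-axes [-328.2  170.6  110.8] norm 386.1
turn deg [ 0.09 -0.04 39.79] shift in target axes [-142.9  341.2  110.5]
```

```bash
python3 -m creep '[[85,-30,15,0,0,0,6.6],[85,-30,18,0,0,0,6.6],[85,-28,20,0,0,0,6.6],[85,-25,25,0,0,0,6.6],[85,-20,30,0,0,0,6.6],[85,-15,35,0,0,0,6.6]]' 60; python3 go.py 453.9 -212.6 120 -15.8
```

```text
time_s: 0.6
eef_pos: [0.3506, -0.3433, 0.2264]
ee_rot: [-0.426, -3.104, -0.008]
wrist_force: [1.6, -1.0, 0.7]
opening: 0.997
t 0.60 pos [ 350.6 -343.3  226.4] xax [-0.963  0.269  0.009] zax [-0.007  0.006 -1.   ] open 85.2 F [ 1.6 -1.   0.7] T [-0.04 -0.11 -0.04]
yaw of tool x 164.37
shift now-axes [-65.2 153.2 106.5] norm 197.6
turn deg [ 0.24 -0.5   0.17] shift in target axes [-63.8 153.9 106.4]
```

```bash
python3 -m creep '[[85,-13,31,0,0,0,0],[85,-13,31,0,0,-0.2,0],[85,-13,31,8,0,-0.2,0],[85,-13,31,20,0.2,0,0],[85,-10,26,25,0,0,0],[85,0,0,30,0,0,0],[85,0,0,20,0,0,0],[85,0,0,0,0,0,0]]'; python3 go.py 453.9 -212.6 90 -15.8
```

```text
time_s: 1.27
eef_pos: [0.4582, -0.2019, 0.1193]
ee_rot: [0.426, 3.112, 0.004]
wrist_force: [-0.9, -0.7, -0.7]
opening: 0.994
t 1.27 pos [ 458.2 -201.9  119.3] xax [-0.963  0.269 -0.   ] zax [ 0.001  0.002 -1.   ] open 84.9 F [-0.9 -0.7 -0.7] T [ 0.02  0.1  -0.04]
yaw of tool x 164.41
shift now-axes [  1.3 -11.6  29.3] norm 31.5
turn deg [0.15 0.02 0.21] shift in target axes [  1.3 -11.5  29.3]
```

```bash
python3 -m creep '[[85,1,-11.5,0,0,0,0.2],[85,0,0,20,0,0,0],[85,0,0,20,0,0,0],[85,0,0,8,0,0,0],[85,0,0,0,0,0,0]]'; python3 go.py 453.9 -212.6 10 -15.8; python3 - <<'E'
from h import *
t=snapshot("top");s=snapshot("scene")
a=cv2.resize(t[190:270,320:400,::-1],None,fx=5,fy=5,interpolation=cv2.INTER_CUBIC)
b=cv2.resize(s[130:230,310:410,::-1],None,fx=4,fy=4,interpolation=cv2.INTER_CUBIC)
cv2.imwrite("pics/g1.png",np.hstack([a,b]))
E
```

```text
time_s: 1.68
eef_pos: [0.455, -0.2167, 0.0743]
ee_rot: [0.432, 3.107, 0.0]
wrist_force: [-0.3, 0.4, 0.5]
opening: 0.994
t 1.68 pos [ 455.  -216.7   74.3] xax [-0.962  0.272 -0.004] zax [ 0.004 -0.    -1.   ] open 84.9 F [-0.3  0.4  0.5] T [-0.04  0.03  0.01]
yaw of tool x 164.19
shift now-axes [ 2.5  3.6 64.3] norm 64.4
turn deg [ 0.04  0.26 -0.01] shift in target axes [ 2.2  3.6 64.3]
```

View pics/g1.png

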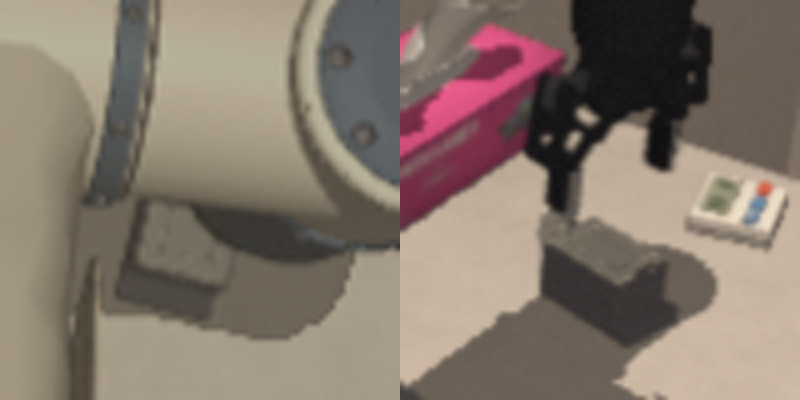

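Over the block, the scene view shows the near finger tip at about (352,182), just beyond the block's +y side. I'll check that against its projected position.

```bash
python3 - <<'E'
from h import *
uy=np.array([.2723,.9622,0]);p=np.array([.455,-.2167,.0743])
for s in(1,-1):
  for h in (.0,.013):print(s,h,w2px("scene",p+s*uy*.047+[0,0,h]))
print(w2px("scene",[[.4539,-.2126,.045]]))
E
```

```text
1 0.0 [[349.21584459 188.30406771]]
1 0.013 [[349.61920578 184.10655763]]
-1 0.0 [[373.67271195 176.22423134]]
-1 0.013 [[374.20743459 172.12381935]]
[[360.30429584 192.13265317]]
```

```bash
python3 -m creep '[[85,2.2,3.5,10,0,0.2,0],[85,0,0,20,0,0,0],[85,0,0,18,0,0,0],[85,0,0,12,0,0,0],[85,0,0,4,0,0,0],[85,0,0,0,0,0,0]]'; python3 go.py 453.9 -212.6 10 -15.8
```

```text
time_s: 2.28
eef_pos: [0.4604, -0.2138, 0.0151]
ee_rot: [0.429, 3.095, -0.002]
wrist_force: [-0.1, 0.4, 0.9]
opening: 0.995
t 2.28 pos [ 460.4 -213.8   15.1] xax [-0.962  0.272 -0.017] zax [ 0.017 -0.003 -1.   ] open 85.0 F [-0.1  0.4  0.9] T [-0.    0.1  -0.03]
yaw of tool x 164.21
shift now-axes [ 6.6 -0.6  5. ] norm 8.3
turn deg [0.08 0.97 0.01] shift in target axes [ 6.6 -0.6  5.1]
```

```bash
python3 -m creep '[[85,4,-0.5,1,0,0.5,0],[85,3,0,2,0,0.4,0],[85,0,0,0,0,0,0]]'; python3 go.py 453.9 -212.6 10 -15.8
```

```text
time_s: 2.53
eef_pos: [0.4543, -0.2124, 0.0138]
ee_rot: [0.43, 3.109, 0.002]
wrist_force: [0.4, 0.6, -0.3]
opening: 0.994
t 2.53 pos [ 454.3 -212.4   13.8] xax [-0.962  0.271 -0.003] zax [ 0.003  0.001 -1.   ] open 84.9 F [ 0.4  0.6 -0.3] T [ 0.01 -0.03  0.01]
yaw of tool x 164.25
shift now-axes [ 0.4 -0.4  3.8] norm 3.8
turn deg [0.08 0.16 0.05] shift in target axes [ 0.4 -0.4  3.8]
```

```bash
python3 -m creep '[[85,0,0,3.5,0,0.1,0],[40,0,0,0,0,0,0],[40,0,0,0,0,0,0],[40,0,0,0,0,0,0],[40,0,0,0,0,0,0],[40,0,0,0,0,0,0],[40,0,0,0,0,0,0]]' 50; python3 go.py 453.9 -212.6 10 -15.8
```

```text
time_s: 3.12
eef_pos: [0.4559, -0.2128, 0.012]
ee_rot: [0.429, 3.107, 0.001]
wrist_force: [0.1, -0.7, 0.6]
opening: 0.579
t 3.12 pos [ 455.9 -212.8   12. ] xax [-0.963  0.271 -0.005] zax [ 0.005  0.    -1.   ] open 49.5 F [ 0.1 -0.7  0.6] T [-0.06  0.05  0.02]
yaw of tool x 164.27
shift now-axes [ 2.  -0.4  2. ] norm 2.8
turn deg [0.09 0.29 0.07] shift in target axes [ 1.9 -0.4  2. ]
```

```bash
python3 -m creep '[[40,0,0,-8,0,0,0],[40,0,0,-15,0,0,0],[40,0,0,-25,0,0,0],[40,0,0,-25,0,0,0],[40,0,0,0,0,0,0]]'; python3 go.py 547.5 -4.2 85 -16.8;  python3 - <<'E'
from h import *
t=snapshot("top");s=snapshot("scene")
a=cv2.resize(t[190:270,320:400,::-1],None,fx=5,fy=5,interpolation=cv2.INTER_CUBIC)
b=cv2.resize(s[130:230,310:410,::-1],None,fx=4,fy=4,interpolation=cv2.INTER_CUBIC)
cv2.imwrite("pics/g2.png",np.hstack([a,b]))
E
```

```text
time_s: 3.53
eef_pos: [0.4521, -0.212, 0.0864]
ee_rot: [-0.431, -3.108, -0.003]
wrist_force: [0.7, -0.2, -2.0]
opening: 0.575
t 3.53 pos [ 452.1 -212.    86.4] xax [-0.962  0.272  0.004] zax [-0.004  0.002 -1.   ] open 49.1 F [ 0.7 -0.2 -2. ] T [-0.09 -0.23 -0.02]
yaw of tool x 164.20
shift now-axes [-35.3 225.9   1.5] norm 228.7
turn deg [ 0.08 -0.25  1.  ] shift in target axes [-31.3 226.5   1.4]
```

View pics/g2.png

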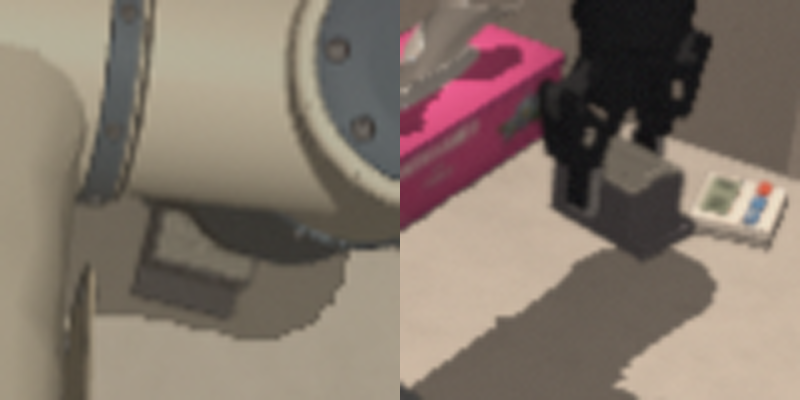

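The block is held level and clear of the bench, with the cover still on. In the scene view its lower corner is near px (370,194). I'll carry it over the dock now.

```bash
python3 -m creep '[[40,-2,15,0,0,0,0.5],[40,-4,28,0,0,-0.1,0.5],[40,-5,32,0,0,-0.1,0],[40,-5,32,0,0,0,0],[40,-5,32,0,0,0,0],[40,-5,30,0,0,0,0],[40,-4,24,0,0,0,0],[40,-1,12,0,0,0,0],[40,0,5,0,0,0,0],[40,0,0,0,0,0,0]]'; python3 go.py 547.5 -4.2 70 -16.8
```

```text
time_s: 4.47
eef_pos: [0.5335, -0.0104, 0.0695]
ee_rot: [-0.468, -3.075, -0.002]
wrist_force: [0.4, -0.2, -1.9]
opening: 0.576
t 4.47 pos [533.5 -10.4  69.5] xax [-0.954  0.298  0.031] zax [-0.031  0.006 -1.   ] open 49.2 F [ 0.4 -0.2 -1.9] T [-0.09 -0.12  0.03]
yaw of tool x 162.67
shift now-axes [-11.5  10.1  -0.8] norm 15.3
turn deg [-0.18 -1.78 -0.53] shift in target axes [-11.6  10.   -0.5]
```

```bash
python3 -m creep '[[40,-5,4,0,0,-0.9,-0.2],[40,-5,4,0,0,-0.8,-0.2],[40,-2,2,0,0,0,0],[40,0,0,0,0,0,0],[40,0,0,0,0,0,0]]'; python3 go.py 547.5 -4.2 70 -16.8
python3 - <<'E'
from h import *
t=snapshot("top");s=snapshot("scene")
a=cv2.resize(t[168:248,240:320,::-1],None,fx=5,fy=5,interpolation=cv2.INTER_CUBIC)
b=cv2.resize(s[170:270,240:340,::-1],None,fx=4,fy=4,interpolation=cv2.INTER_CUBIC)
cv2.imwrite("pics/g3.png",np.hstack([a,b]))
E
```

```text
time_s: 4.88
eef_pos: [0.5466, -0.0078, 0.0679]
ee_rot: [-0.467, -3.104, 0.008]
wrist_force: [0.3, -0.2, -3.5]
opening: 0.577
t 4.88 pos [546.6  -7.8  67.9] xax [-0.956  0.294  0.002] zax [-0.003 -0.005 -1.   ] open 49.3 F [ 0.3 -0.2 -3.5] T [-0.04  0.04 -0.05]
yaw of tool x 162.90
shift now-axes [ 0.2  3.7 -2.1] norm 4.3
turn deg [-0.31 -0.1  -0.3 ] shift in target axes [ 0.1  3.7 -2.1]
```

View pics/g3.png

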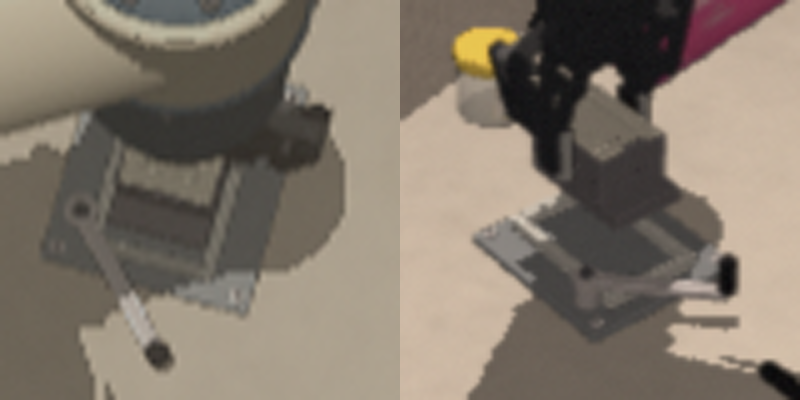

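```bash
python3 -m creep '[[40,0,3.7,5,-0.15,-0.1,-0.2],[40,0,0,12,-0.1,0,0],[40,0,0,10,0,0,0],[40,0,0,0,0,0,0]]'; python3 go.py 547.5 -4.2 36 -16.8
python3 - <<'E'
from h import *
t=snapshot("top");s=snapshot("scene")
o=get_obs();r=R.from_rotvec(o['ee_rot']).as_matrix();p=o['eef_pos']
ux=-r[:,0];uy=r[:,1]*np.sign(r[1,1]);uz=-r[:,2]
foot=p-.012*uz-.0089*ux
dk=np.array([.539,-.0016,.008]);a=np.radians(-16.8);dx=np.array([np.cos(a),np.sin(a),0]);dy=np.array([-np.sin(a),np.cos(a),0]);dz=np.array([0,0,1.])
C=[]
for i,j in((1,1),(1,-1),(-1,-1),(-1,1)):C.append(dk+dx*.044*i+dy*.027*j+.010*dz)
F=[foot+ux*.042*i+uy*.025*j+k*uz for k in(0,.012) for i,j in((1,1),(1,-1),(-1,-1),(-1,1))]
P=[dk+dx*.062*i+dy*.056*j for i,j in((1,1),(1,-1),(-1,-1),(-1,1))]
out=[]
for n,im,(x0,y0,w) in(("top",t,(240,168,80)),("scene",s,(250,190,80))):
    f=5
    v=cv2.resize(im[y0:y0+w,x0:x0+w,::-1],None,fx=f,fy=f,interpolation=cv2.INTER_CUBIC).copy();v0=v.copy()
    for pts,c in((C,(0,255,0)),(F[:4],(0,0,255)),(F[4:],(255,0,255)),(P,(255,255,0))):
        q=((w2px(n,pts)-[x0,y0]+.5)*f).astype(int);cv2.polylines(v,[q.reshape(-1,1,2)],True,c,1)
    out.append(v);cv2.imwrite(f"pics/g4{n}.png",np.hstack([v0,v]))
E
```

```text
time_s: 5.32
eef_pos: [0.5483, -0.0042, 0.0401]
ee_rot: [0.463, 3.105, 0.001]
wrist_force: [-0.1, 0.3, -2.0]
opening: 0.574
t 5.32 pos [548.3  -4.2  40.1] xax [-0.957  0.291 -0.002] zax [ 0.003  0.    -1.   ] open 49.0 F [-0.1  0.3 -2. ] T [-0.01  0.17  0.01]
yaw of tool x 163.05
shift now-axes [ 0.7 -0.3  4.1] norm 4.2
turn deg [ 0.06  0.13 -0.15] shift in target axes [ 0.7 -0.3  4.1]
```

View pics/g4top.png

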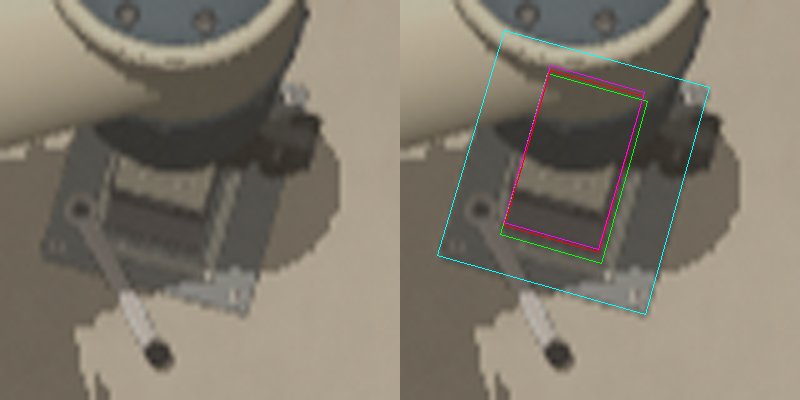

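View pics/g4scene.png

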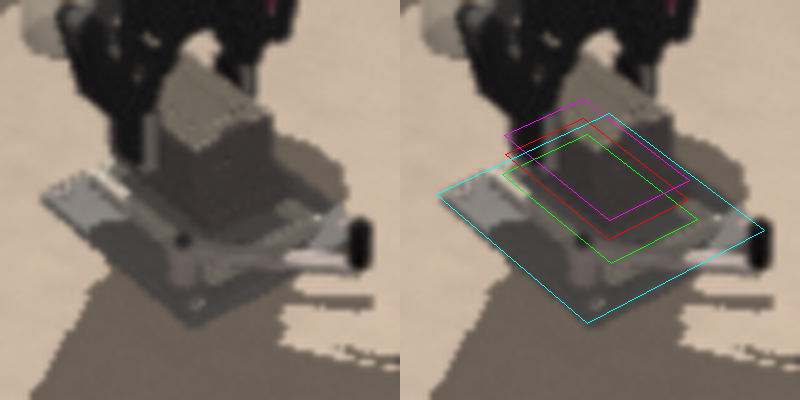

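```bash
cat > ov.py <<'E'
from h import *
import sys
# usage: ov.py name gain  -> enhanced crops with overlay
def main(tag,offx=.0089,offz=.012,gain=2.2,draw=True,dk=(.539,-.0016,.008),f=10):
    t=snapshot("top");s=snapshot("scene")
    o=get_obs();r=R.from_rotvec(o['ee_rot']).as_matrix();p=o['eef_pos']
    ux=-r[:,0];uy=r[:,1]*np.sign(r[1,1]);uz=-r[:,2]
    foot=p-offz*uz-offx*ux
    dk=np.array(dk);a=np.radians(-16.8);dx=np.array([np.cos(a),np.sin(a),0]);dy=np.array([-np.sin(a),np.cos(a),0]);dz=np.array([0,0,1.])
    rec=lambda c,x,y,hx,hy,h:[c+x*hx*i+y*hy*j+h for i,j in((1,1),(1,-1),(-1,-1),(-1,1))]
    C=rec(dk,dx,dy,.044,.027,.010*dz);F0=rec(foot,ux,uy,.042,.025,0*uz);F1=rec(foot,ux,uy,.042,.025,.012*uz);B=rec(foot+.007*ux,ux,uy,.035,.025,.042*uz)
    for n,im,(x0,y0,w,h) in(("top",t,(252,180,60,60)),("scene",s,(255,195,75,60))):
        v=np.clip(im[y0:y0+h,x0:x0+w,::-1].astype(float)*gain,0,255).astype(np.uint8)
        v=cv2.resize(v,None,fx=f,fy=f,interpolation=cv2.INTER_CUBIC).copy()
        if draw:
            for pts,c in((C,(0,255,0)),(F0,(0,0,255)),(F1,(255,0,255)),(B,(255,255,0))):
                q=((w2px(n,pts)-[x0,y0]+.5)*f).astype(int);cv2.polylines(v,[q.reshape(-1,1,2)],True,c,1)
        cv2.imwrite(f"pics/{tag}{n}.png",v)
if __name__=="__main__":main(sys.argv[1])
E
python3 ov.py g5
```

```text
(no output)
```

View pics/g5top.png

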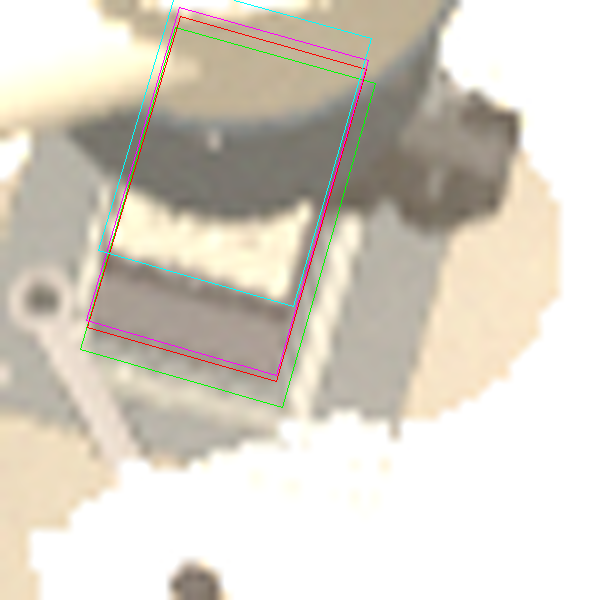

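View pics/g5scene.png

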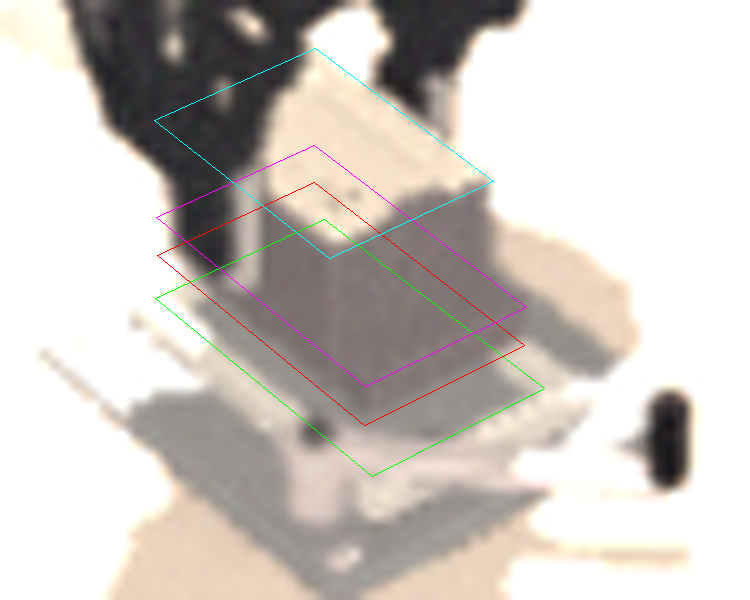

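The overlay puts the foot within about 1–2 mm of the pocket. The top view's ledge end is near (88,320)–(275,376) in the crop, with the pocket wall just outside it. I'll lower it in small steps and watch the force.

```bash
python3 -m creep '[[40,0.7,-0.3,4,0,0.1,-0.1],[40,0,0,4,0,0,0],[40,0,0,2,0,0,0],[40,0,0,1,0,0,0]]'; python3 go.py 547.5 -4.2 20 -16.8
```

```text
time_s: 5.85
eef_pos: [0.5506, -0.0038, 0.0324]
ee_rot: [0.457, 3.1, 0.004]
wrist_force: [0.8, -0.1, -1.1]
opening: 0.58
t 5.85 pos [550.6  -3.8  32.4] xax [-0.957  0.289 -0.007] zax [ 0.008  0.002 -1.   ] open 49.6 F [ 0.8 -0.1 -1.1] T [-0.02  0.05 -0.05]
yaw of tool x 163.22
shift now-axes [ 2.9 -1.3 12.3] norm 12.7
turn deg [0.22 0.42 0.02] shift in target axes [ 2.8 -1.2 12.4]
```

```bash
python3 -m creep '[[40,2.8,-0.8,0,0.1,0.4,0],[40,0.5,0,0.5,0,0,0],[40,0,0,0,0,0,0]]'; python3 go.py 547.5 -4.2 20 -16.8
```

```text
time_s: 6.1
eef_pos: [0.5469, -0.0038, 0.0316]
ee_rot: [-0.458, -3.108, -0.002]
wrist_force: [0.8, -0.6, -3.0]
opening: 0.576
t 6.10 pos [546.9  -3.8  31.6] xax [-0.957  0.288  0.   ] zax [ 0.     0.002 -1.   ] open 49.2 F [ 0.8 -0.6 -3. ] T [-0.14 -0.15  0.05]
yaw of tool x 163.23
shift now-axes [-0.7 -0.2 11.6] norm 11.6
turn deg [ 0.09 -0.02  0.03] shift in target axes [-0.7 -0.2 11.6]
```

```bash
python3 ov.py g6
```

```text
(no output)
```

View pics/g6top.png

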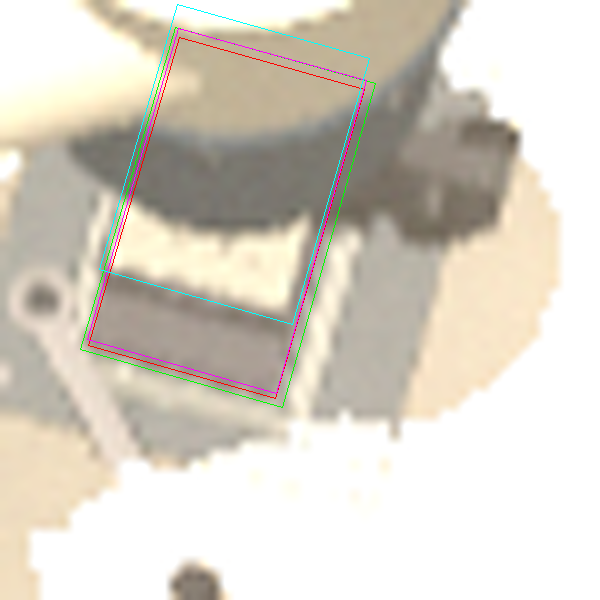

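View pics/g6scene.png

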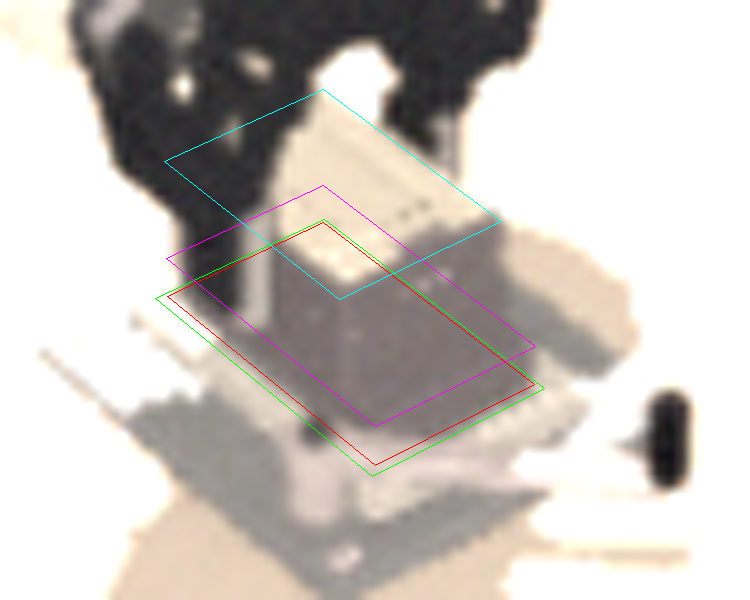

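```bash
python3 -m creep '[[40,-0.3,-1.3,1,0,0,0],[40,0.3,0,2,0,0.1,0],[40,0.5,0,2,0,0.1,0],[40,0.5,0,1,0,0.1,0],[40,0,0,0,0,0,0]]'; python3 go.py 547.1 -5.3 20 -16.8
```

```text
time_s: 6.62
eef_pos: [0.5454, -0.0047, 0.0252]
ee_rot: [-0.458, -3.102, -0.005]
wrist_force: [0.7, 0.1, -1.9]
opening: 0.575
t 6.62 pos [545.4  -4.7  25.2] xax [-0.957  0.289  0.006] zax [-0.005  0.004 -1.   ] open 49.1 F [ 0.7  0.1 -1.9] T [-0.05 -0.1   0.05]
yaw of tool x 163.22
shift now-axes [-1.8 -0.1  5.2] norm 5.5
turn deg [ 0.12 -0.34  0.02] shift in target axes [-1.8 -0.1  5.2]
```

```bash
python3 -m creep '[[40,-1.5,0,1.5,0,-0.3,0],[40,0,0,2,0,0,0],[40,0,0,1.5,0,0,0],[40,0,0,1,0,0,0]]'; python3 go.py 547.1 -5.3 20 -16.8
```

```text
time_s: 6.95
eef_pos: [0.5471, -0.0051, 0.02]
ee_rot: [0.457, 3.108, 0.003]
wrist_force: [-8.2, 3.0, 16.3]
opening: 0.575
t 6.95 pos [547.1  -5.1  20. ] xax [-0.958  0.288 -0.   ] zax [ 0.001  0.002 -1.   ] open 49.1 F [-8.2  3.  16.3] T [ 0.65  2.5  -0.1 ]
yaw of tool x 163.25
shift now-axes [-0.1 -0.2 -0. ] norm 0.2
turn deg [0.11 0.01 0.05] shift in target axes [-0.1 -0.2 -0. ]
```

```bash
python3 -m creep '[[40,1,0,0,0,0,0],[40,0.3,0,0,0,0,0]]'; python3 go.py 547.1 -5.3 20 -16.8; python3 -m creep '[[60,0,0,0,0,0,0],[70,0,0,0,0,0,0],[85,0,0,0,0,0,0],[85,0,0,0,0,0,0]]'; python3 go.py 547.1 -5.3 20 -16.8
```

```text
time_s: 7.12
eef_pos: [0.5462, -0.0046, 0.0206]
ee_rot: [0.457, 3.107, 0.003]
wrist_force: [-0.8, 0.7, -1.5]
opening: 0.576
t 7.12 pos [546.2  -4.6  20.6] xax [-0.958  0.288 -0.001] zax [ 0.002  0.002 -1.   ] open 49.2 F [-0.8  0.7 -1.5] T [-0.04  0.    0.01]
yaw of tool x 163.27
shift now-axes [-1.1 -0.5  0.6] norm 1.3
turn deg [0.13 0.07 0.07] shift in target axes [-1.1 -0.5  0.6]
time_s: 7.45
eef_pos: [0.5472, -0.0045, 0.0212]
ee_rot: [0.456, 3.105, 0.004]
wrist_force: [0.5, -0.7, 0.3]
opening: 0.992
t 7.45 pos [547.2  -4.5  21.2] xax [-0.958  0.287 -0.003] zax [ 0.004  0.002 -1.   ] open 84.7 F [ 0.5 -0.7  0.3] T [0.01 0.04 0.02]
yaw of tool x 163.30
shift now-axes [-0.1 -0.8  1.1] norm 1.4
turn deg [0.17 0.2  0.1 ] shift in target axes [-0.1 -0.8  1.2]
```

```bash
python3 -m creep '[[85,0,0,-15,0,0,0],[85,0,0,-25,0,0,0],[85,0,0,-30,0,0,0],[85,0,0,-30,0,0,0],[85,40,0,-20,0,0,0],[85,40,0,0,0,0,0],[85,30,0,0,0,0,0],[85,0,0,0,0,0,0]]'; python3 go.py 439.5 7.5 140 -16.8; python3 ov.py g7
python3 - <<'E'
from h import *
t=snapshot("top");s=snapshot("scene")
a=cv2.resize(t[165:245,240:320,::-1],None,fx=5,fy=5,interpolation=cv2.INTER_CUBIC)
b=cv2.resize(s[180:270,245:335,::-1],None,fx=4.445,fy=4.445,interpolation=cv2.INTER_CUBIC)
cv2.imwrite("pics/g8.png",np.hstack([a,b[:400,:400]]))
cv2.imwrite("pics/top1.png",t[:,:,::-1]);cv2.imwrite("pics/scene1.png",s[:,:,::-1])
E
```

```text
time_s: 8.12
eef_pos: [0.4429, 0.026, 0.1437]
ee_rot: [0.461, 3.105, 0.003]
wrist_force: [-0.6, -0.6, -0.9]
opening: 0.996
t 8.12 pos [442.9  26.  143.7] xax [-0.957  0.291 -0.002] zax [ 0.003  0.002 -1.   ] open 85.1 F [-0.6 -0.6 -0.9] T [-0.06  0.02  0.01]
yaw of tool x 163.11
shift now-axes [ -2.1 -18.7   3.6] norm 19.1
turn deg [ 0.13  0.13 -0.09] shift in target axes [ -2.1 -18.7   3.7]
```

View pics/g8.png

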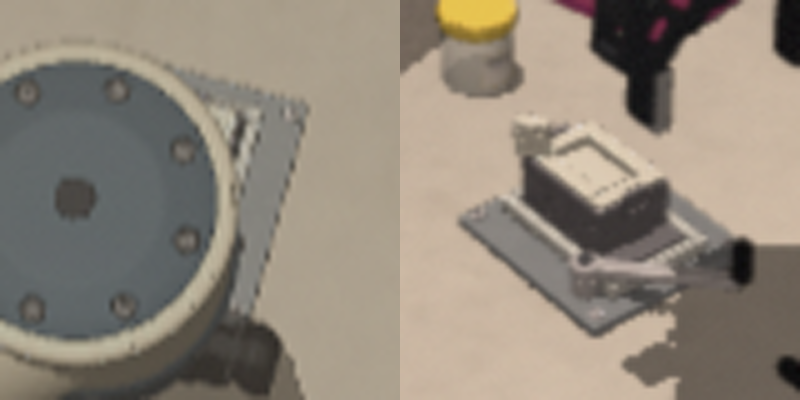

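The block is seated flat in the pocket, with its ledge by the lever and the cover and fin intact. In the scene view the knob is at about px (322,238). Next I'll close the fingers and go to the outer side of the knob.

```bash
python3 -m creep '[[0,18,-10,0,0,0,0],[0,17,-9,0,0,0,0],[0,0,0,20,0,0,0],[0,0,0,25,0,0,0],[0,0,0,25,0,0,0],[0,0,0,15,0,0,0],[0,0,0,0,0,0,0]]'; python3 go.py 404 18 36 -16.8; python3 - <<'E'
from h import *
print(px2w("top",[(262,258)],.012))
# lever geometry
dk=np.array([539,-1.6]);a=np.radians(-16.8);M=np.array([[np.cos(a),-np.sin(a)],[np.sin(a),np.cos(a)]])
for th in(.8,.6,.4,.2,0,-.03):
    k=np.array([-35,40])+84*np.array([-np.sin(th),-np.cos(th)]);print(th,(dk+M@k).round(1),"tcp",(dk+M@(k+[-17,0])).round(1))
E
```

```text
time_s: 8.9
eef_pos: [0.4142, 0.0158, 0.0538]
ee_rot: [0.47, 3.102, -0.002]
wrist_force: [-0.4, -0.2, 0.1]
opening: 0.005
t 8.90 pos [414.2  15.8  53.8] xax [-0.955  0.296 -0.004] zax [ 0.004 -0.002 -1.   ] open 0.4 F [-0.4 -0.2  0.1] T [0.   0.1  0.07]
yaw of tool x 162.76
shift now-axes [10.5 -1.  17.7] norm 20.6
turn deg [-0.02  0.26 -0.44] shift in target axes [10.4 -0.9 17.8]
[[0.39312459 0.03205254 0.012     ]]
0.8 [442.5   8.2] tcp [426.2  13.1]
0.6 [451.6  -5.9] tcp [435.3  -0.9]
0.4 [463.4 -17.8] tcp [447.1 -12.9]
0.2 [477.3 -27.2] tcp [461.  -22.3]
0 [492.8 -33.6] tcp [476.5 -28.7]
-0.03 [495.2 -34.3] tcp [478.9 -29.4]
```

```bash
python3 -m creep '[[0,6,0,6,0,0.2,-0.4],[0,4,0,7,0,0,0],[0,0,0,5,0,0,0],[0,0,0,0,0,0,0]]'; python3 go.py 426 13 36 -16.8;python3 - <<'E'
from h import *
t=snapshot("top");s=snapshot("scene")
b=cv2.resize(s[200:280,260:340,::-1],None,fx=6,fy=6,interpolation=cv2.INTER_CUBIC)
cv2.imwrite("pics/g9.png",b)
E
```

```text
time_s: 9.23
eef_pos: [0.4062, 0.0187, 0.0348]
ee_rot: [0.461, 3.107, -0.002]
wrist_force: [0.5, -0.0, -0.7]
opening: -0.0
t 9.23 pos [406.2  18.7  34.8] xax [-0.957  0.29  -0.001] zax [ 0.    -0.002 -1.   ] open -0.0 F [ 0.5 -0.  -0.7] T [ 0.02 -0.01 -0.  ]
yaw of tool x 163.12
shift now-axes [-20.6   0.3  -1.2] norm 20.6
turn deg [-0.08  0.04 -0.08] shift in target axes [-20.6   0.2  -1.2]
```

View pics/g9.png

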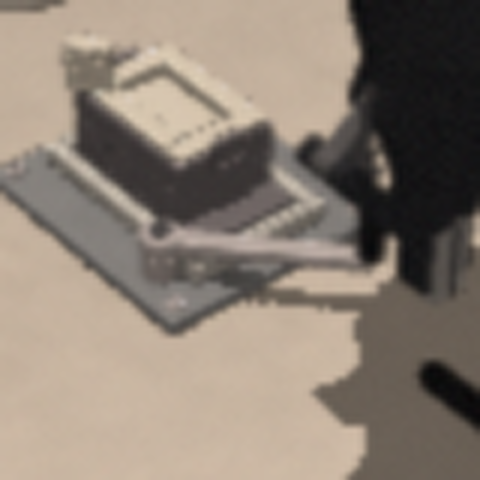

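```bash
python3 -m creep '[[0,-8,-2,-0.5,0,0,0],[0,-8,-2,0,0,0,0],[0,-7,-6,0,0,0,0],[0,-7,-6,0,0,0,0],[0,-7,-5,0,0,0,0],[0,-7,-4,0,0,0,0],[0,-7,-3,0,0,0,0],[0,-7,-2,0,0,0,0],[0,0,0,0,0,0,0]]'; python3 go.py 478.9 -29.4 36 -16.8
```

```text
time_s: 10.08
eef_pos: [0.4599, -0.0324, 0.0379]
ee_rot: [0.462, 3.103, 0.0]
wrist_force: [0.6, -0.3, -0.1]
opening: 0.0
t 10.08 pos [459.9 -32.4  37.9] xax [-0.957  0.291 -0.004] zax [ 0.004 -0.001 -1.   ] open 0.0 F [ 0.6 -0.3 -0.1] T [ 0.01  0.02 -0.03]
yaw of tool x 163.08
shift now-axes [-17.3   8.4   2. ] norm 19.3
turn deg [ 0.04  0.24 -0.12] shift in target axes [-17.3   8.4   1.9]
```

```bash
python3 -m creep '[[0,-3,3,1,0,0,0],[0,-5,2,1,0,0.2,0],[0,-5,1,0,0,0,0],[0,-4,0,0,0,0,0],[0,-2,0,0,0,0,0]]'; python3 go.py 478.9 -29.4 36 -16.8;python3 - <<'E'
from h import *
t=snapshot("top");s=snapshot("scene")
b=cv2.resize(s[200:280,260:340,::-1],None,fx=5,fy=5,interpolation=cv2.INTER_CUBIC)
a=cv2.resize(t[168:248,240:320,::-1],None,fx=5,fy=5,interpolation=cv2.INTER_CUBIC)
cv2.imwrite("pics/g10.png",np.hstack([a,b]))
E
```

```text
time_s: 10.5
eef_pos: [0.4752, -0.0315, 0.034]
ee_rot: [-0.463, -3.094, 0.001]
wrist_force: [-8.9, 3.8, 6.5]
opening: -0.002
t 10.50 pos [475.2 -31.5  34. ] xax [-0.956  0.293  0.013] zax [-0.013  0.002 -1.   ] open -0.1 F [-8.9  3.8  6.5] T [1.48 2.87 0.01]
yaw of tool x 162.96
shift now-axes [-2.9  3.1 -2. ] norm 4.7
turn deg [-0.13 -0.74 -0.24] shift in target axes [-3.   3.1 -2. ]
```

View pics/g10.png

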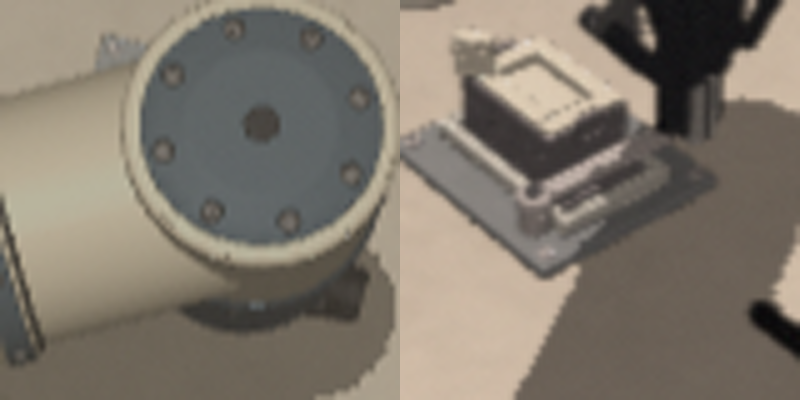

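The lever lies along the ledge in the scene view. At its stop it pushed back with about 10 N. I'll back off and clear the view to measure the fin and lever.

```bash
python3 -m creep '[[0,10,0,0,0,-0.3,0],[0,15,0,-3,0,-0.3,0],[0,10,0,-25,0,0,-3],[10,0,-20,-35,0,0,-6],[20,0,-30,-35,0,0,-6],[30,0,-36,-20,0,0,-6],[40,0,-36,0,0,0,-6],[40,0,-36,0,0,0,-6],[40,0,-36,0,0,0,-2],[40,0,-36,0,0,0,0],[40,0,0,0,0,0,0]]'; python3 go.py 578 7 130 18.1;python3 - <<'E'
from h import *
t=snapshot("top");s=snapshot("scene")
b=cv2.resize(s[200:260,260:320,::-1],None,fx=6.6,fy=6.6,interpolation=cv2.INTER_CUBIC)
a=cv2.resize(t[168:248,240:320,::-1],None,fx=4.95,fy=4.95,interpolation=cv2.INTER_CUBIC)
cv2.imwrite("pics/g11.png",np.hstack([a,b]))
cv2.imwrite("pics/top2.png",t[:,:,::-1]);cv2.imwrite("pics/scene2.png",s[:,:,::-1])
E
```

```text
time_s: 11.52
eef_pos: [0.4697, -0.2438, 0.1593]
ee_rot: [-0.525, 3.088, -0.015]
wrist_force: [0.7, 0.1, 0.0]
opening: 0.469
t 11.52 pos [ 469.7 -243.8  159.3] xax [-0.944 -0.331 -0.007] zax [ 0.01  -0.008 -1.   ] open 40.0 F [0.7 0.1 0. ] T [ 0.12 -0.01  0.02]
yaw of tool x -160.68
shift now-axes [-184.9  201.2   28.5] norm 274.8
turn deg [-0.61  0.42  1.21] shift in target axes [-180.8  204.8   29.3]
```

View pics/g11.png

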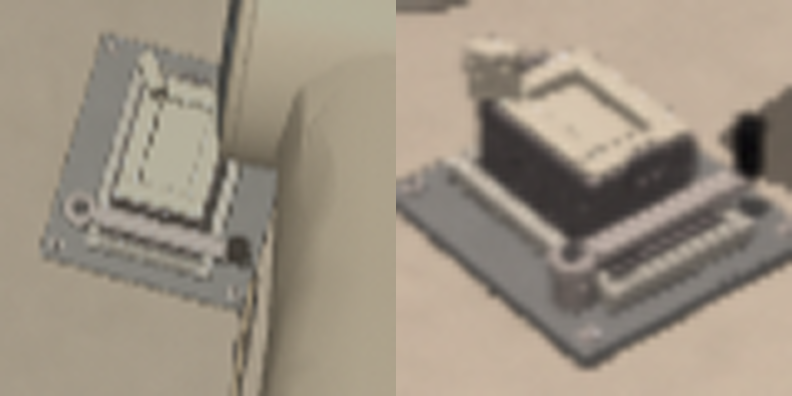

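```bash
python3 - <<'E'
from h import *
T=lambda x,y:(x/4.95+240-.4,y/4.95+168-.4)
pv=px2w("top",[T(80,209)],.027)[0];kn=px2w("top",[T(237,249)],.051)[0];d=kn-pv
print("pivot",pv.round(4),"knob",kn.round(4),np.linalg.norm(d[:2]),"lever ang", np.radians(-106.8)-np.arctan2(d[1],d[0]))
print("fin ends z.075",px2w("top",[T(148,55),T(161,90)],.075).round(4))
# predicted
a=np.radians(-16.8);c=np.array([.5457,-.0036]);dd=a+.609
for r in(.026,.046):print(r,(c+r*np.array([np.cos(dd),np.sin(dd)])).round(4))
# overlay predictions
t=cv2.imread("pics/top2.png");s=cv2.imread("pics/scene2.png")
out=[]
u=np.array([np.cos(dd),np.sin(dd)]);w=np.array([-u[1],u[0]])
ux=np.array([np.cos(a),np.sin(a)]);uy=np.array([-ux[1],ux[0]])
for n,im,(x0,y0) in(("top",t,(250,170)),("scene",s,(258,195))):
    v=cv2.resize(im[y0:y0+50,x0:x0+50],None,fx=8,fy=8,interpolation=cv2.INTER_CUBIC)
    fin=[np.r_[c+u*r+w*k,z] for z in(.075,.053) for r,k in((.026,.0045),(.046,.0045),(.046,-.0045),(.026,-.0045))]
    rim=[np.r_[c+ux*.033*i+uy*.023*j,.053] for i,j in((1,1),(1,-1),(-1,-1),(-1,1))]
    for P,col in((fin[:4],(0,0,255)),(fin[4:],(255,0,255)),(rim,(0,255,0))):
        q=((w2px(n,P)-[x0,y0]+.5)*8).astype(int);cv2.polylines(v,[q.reshape(-1,1,2)],True,col,1)
    out.append(v)
cv2.imwrite("pics/g12.png",np.hstack(out))
E
```

```text
pivot [0.5156 0.0464 0.027 ] knob [ 0.4905 -0.0338  0.051 ] 0.08399914370785339 lever ang 0.009424899813981868
fin ends z.075 [[0.5861 0.0097 0.075 ]
 [0.5682 0.0034 0.075 ]]
0.026 [0.5704 0.0045]
0.046 [0.5894 0.0107]
```

View pics/g12.png

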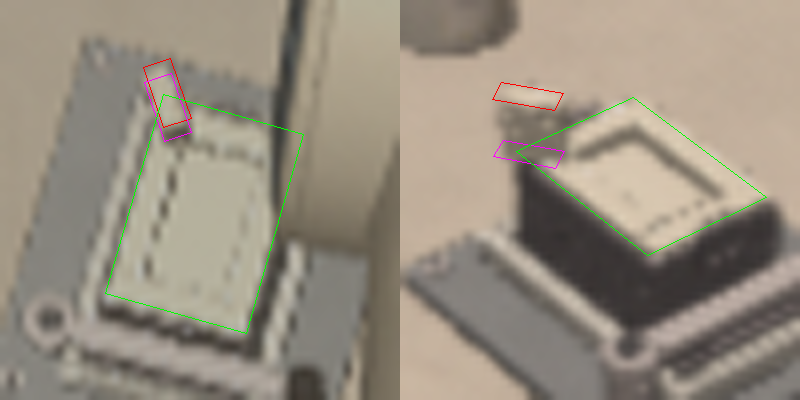

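The lever measures 0.01 rad (shut), with the knob 84 mm from the pivot as it should be. The predicted fin outline matches both views to about 2 mm, and I place its centre near (578,7). Moving above it now.

```bash
python3 -m creep '[[40,0,25,0,-0.3,0.2,0.5],[40,0,35,0,-0.2,0.2,0.5],[40,-5,36,0,0,0,0],[40,-18,36,0,0,0,0],[40,-30,30,0,0,0,0],[40,-33,20,0,0,0,0],[40,-33,10,0,0,0,0],[40,-30,5,0,0,0,0],[40,-15,0,0,0,0,0],[40,0,0,0,0,0,0]]'; python3 go.py 578.2 7 110 18.1
```

```text
time_s: 12.45
eef_pos: [0.5609, 0.0181, 0.1603]
ee_rot: [-0.514, 3.094, 0.005]
wrist_force: [-0.4, -0.5, -0.1]
opening: 0.47
t 12.45 pos [560.9  18.1 160.3] xax [-0.946 -0.323 -0.006] zax [ 0.005  0.004 -1.   ] open 40.2 F [-0.4 -0.5 -0.1] T [0.03 0.05 0.03]
yaw of tool x -161.15
shift now-axes [-12.5 -16.2  50.4] norm 54.4
turn deg [0.13 0.33 0.75] shift in target axes [-13.  -15.9  50.3]
```

```bash
python3 -m creep '[[40,-7,-9,5,0,0.2,0.4],[40,-6,-7,15,0,0.1,0.3],[40,0,0,20,0,0,0],[40,0,0,15,0,0,0],[40,0,0,5,0,0,0],[40,0,0,0,0,0,0]]'; python3 go.py 578.2 7 57 18.1
```

```text
time_s: 12.95
eef_pos: [0.577, 0.0139, 0.1]
ee_rot: [-0.509, 3.097, 0.006]
wrist_force: [-0.6, -1.0, -0.6]
opening: 0.466
t 12.95 pos [577.   13.9 100. ] xax [-0.947 -0.32  -0.004] zax [ 0.002  0.004 -1.   ] open 39.8 F [-0.6 -1.  -0.6] T [-0.04 -0.01  0.01]
yaw of tool x -161.35
shift now-axes [ 1.3 -7.  43. ] norm 43.6
turn deg [0.18 0.2  0.55] shift in target axes [ 1.  -6.9 43. ]
```

```bash
python3 -m creep '[[40,1,-6.5,0,0,0.2,0.5],[40,0,-0.5,5,0,0,0],[40,0,0,10,0,0.1,0],[40,0,0,5,0,0,0],[40,0,0,0,0,0,0]]'; python3 go.py 578.2 7 57 18.1
python3 - <<'E'
from h import *
s=snapshot("scene")
cv2.imwrite("pics/g13.png",cv2.resize(s[165:265,230:330,::-1],None,fx=6,fy=6,interpolation=cv2.INTER_CUBIC))
E
```

```text
time_s: 13.37
eef_pos: [0.5791, 0.0073, 0.0821]
ee_rot: [-0.496, 3.099, 0.004]
wrist_force: [-0.8, 0.3, -0.7]
opening: 0.467
t 13.37 pos [579.1   7.3  82.1] xax [-0.95  -0.312 -0.003] zax [ 0.002  0.003 -1.   ] open 39.9 F [-0.8  0.3 -0.7] T [-0.02  0.04  0.01]
yaw of tool x -161.81
shift now-axes [ 1.  -0.  25.1] norm 25.1
turn deg [0.13 0.19 0.09] shift in target axes [ 0.9  0.  25.1]
```

View pics/g13.png

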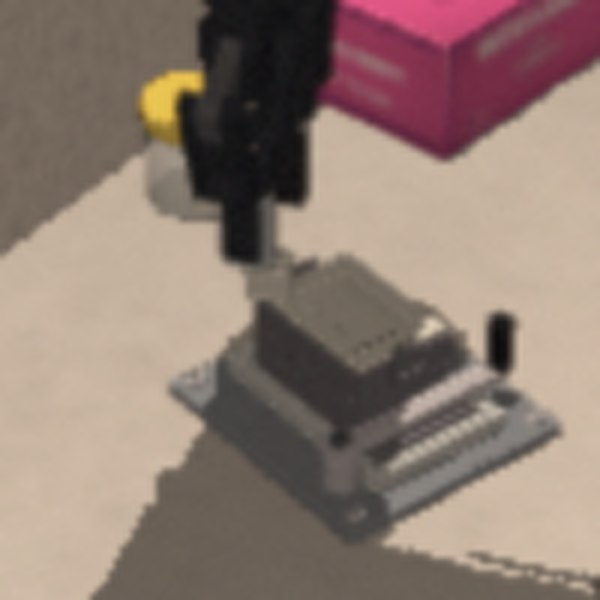

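The fingers straddle the fin, which is near (270,275) in this crop. I'll go down and close.

```bash
python3 -m creep '[[40,1,0,5,0,0.1,0],[40,0,0,8,0,0.1,0],[40,0,0,6,0,0.1,0],[40,0,0,3,0,0,0],[40,0,0,0,0,0,0]]'; python3 go.py 578.2 7 57 18.1
```

```text
time_s: 13.83
eef_pos: [0.5785, 0.007, 0.0585]
ee_rot: [0.496, -3.1, -0.003]
wrist_force: [-0.6, 0.5, -0.2]
opening: 0.465
t 13.83 pos [578.5   7.   58.5] xax [-0.95  -0.312  0.002] zax [-0.002  0.001 -1.   ] open 39.7 F [-0.6  0.5 -0.2] T [-0.05  0.01 -0.  ]
yaw of tool x -161.81
shift now-axes [0.2 0.1 1.5] norm 1.5
turn deg [ 0.11 -0.09  0.09] shift in target axes [0.2 0.1 1.5]
```

```bash
python3 -m creep '[[25,0,0,1,0,0,0],[14,0,0,0.5,0,0,0],[12,0,0,0,0,0,0],[12,0,0,0,0,0,0]]' 20; python3 go.py 578.2 7 57 18.1;  python3 -m creep '[[5,0,0,0,0,0,0],[5,0,0,0,0,0,0],[5,0,0,0,0,0,0]]' 20; python3 go.py 578.2 7 57 18.1
```

```text
time_s: 14.17
eef_pos: [0.5785, 0.0069, 0.0567]
ee_rot: [0.497, -3.1, -0.002]
wrist_force: [0.3, 0.5, 0.5]
opening: 0.139
t 14.17 pos [578.5   6.9  56.7] xax [-0.95  -0.312  0.002] zax [-0.002  0.001 -1.   ] open 11.9 F [0.3 0.5 0.5] T [ 0.04 -0.03 -0.01]
yaw of tool x -161.80
shift now-axes [ 0.3  0.2 -0.3] norm 0.5
turn deg [ 0.1  -0.12  0.1 ] shift in target axes [ 0.3  0.2 -0.3]
time_s: 14.42
eef_pos: [0.5786, 0.007, 0.0568]
ee_rot: [0.497, -3.1, -0.002]
wrist_force: [0.7, -1.0, -1.4]
opening: 0.101
t 14.42 pos [578.6   7.   56.8] xax [-0.95  -0.312  0.002] zax [-0.002  0.001 -1.   ] open 8.6 F [ 0.7 -1.  -1.4] T [-0.08 -0.06 -0.03]
yaw of tool x -161.80
shift now-axes [ 0.4  0.2 -0.2] norm 0.4
turn deg [ 0.1  -0.09  0.1 ] shift in target axes [ 0.4  0.2 -0.2]
```

The fin is held at 8.6 mm with hardly any side load. I'll tighten the grip and peel about the heel, which lies at tool (+76.2, 0, +6.8). Each row's shift is that arc for a 2° turn.

```bash
cat > heel.py <<'E'
from h import *
import json,os
o=get_obs();r=R.from_rotvec(o['ee_rot']);p=o['eef_pos']*1000
h=p+r.apply([76.2,0,6.8])
if not os.path.exists('h0.json'): json.dump([h.tolist(),r.as_rotvec().tolist()],open('h0.json','w'))
h0,r0=json.load(open('h0.json'));r0=R.from_rotvec(r0)
dr=np.degrees((r0.inv()*r).as_rotvec())
print("t %.2f tcp"%o['time_s'],p.round(1),"rot",dr.round(2),"heel move (start tool axes)",r0.inv().apply(h-np.array(h0)).round(2),"F",o['wrist_force'].round(1),"T",o['torque'].round(2),"open %.1f"%(o['opening']*85.4))
# ideal shift to reach tilt a about heel0
for a in(2,4,6,-0):
    pass
def togo(a):
    Rt=r0*R.from_euler('y',-a,degrees=True)
    pt=np.array(h0)-Rt.apply([76.2,0,6.8])
    print("to tilt",a,"shift",r.inv().apply(pt-p).round(2),"turn",np.degrees((r.inv()*Rt).as_rotvec()).round(2))
import sys
for a in sys.argv[1:]:togo(float(a))
E
python3 -m creep '[[5,0,0,0,0,0,0],[5,0,0,0,0,0,0],[5,0,0,0,0,0,0]]' 80; python3 heel.py; python3 -m creep '[[5,0.3,0,-2.7,0,-2,0],[5,0.3,0,-2.7,0,-2,0]]' 80; python3 heel.py 4 6 8 20
```

```text
time_s: 14.67
eef_pos: [0.5786, 0.007, 0.057]
ee_rot: [0.497, -3.1, -0.003]
wrist_force: [0.1, -1.4, -0.5]
opening: 0.085
t 14.67 tcp [578.6   7.   57. ] rot [-0.  0.  0.] heel move (start tool axes) [0. 0. 0.] F [ 0.1 -1.4 -0.5] T [-0.07 -0.06 -0.03] open 7.2
time_s: 14.83
eef_pos: [0.5779, 0.0066, 0.0614]
ee_rot: [-0.487, 3.037, 0.018]
wrist_force: [-1.0, -0.1, 2.1]
opening: 0.085
t 14.83 tcp [577.9   6.6  61.4] rot [ 0.02 -3.88 -0.03] heel move (start tool axes) [ 0.16 -0.17  0.71] F [-1.  -0.1  2.1] T [-0.35  0.93  0.01] open 7.3
to tilt 4.0 shift [-0.19  0.13 -0.86] turn [-0.02 -0.12  0.03]
to tilt 6.0 shift [ 0.1   0.13 -3.51] turn [-0.02 -2.12  0.03]
to tilt 8.0 shift [ 0.48  0.13 -6.16] turn [-0.02 -4.12  0.03]
to tilt 20.0 shift [  4.68   0.12 -21.59] turn [ -0.02 -16.12   0.03]
```

```bash
python3 -m creep '[[5,0.3,0,-3,0,-2,0],[5,0.4,0,-3,0,-2,0],[5,0.4,0,-3,0,-2,0]]'; python3 heel.py 10 14 18 20; python3 - <<'E'
from h import *
s=snapshot("scene")
cv2.imwrite("pics/g14.png",cv2.resize(s[165:265,230:330,::-1],None,fx=6,fy=6,interpolation=cv2.INTER_CUBIC))
E
```

```text
time_s: 15.08
eef_pos: [0.5755, 0.0058, 0.0706]
ee_rot: [-0.47, 2.932, 0.043]
wrist_force: [3.2, -0.1, -1.2]
opening: 0.085
t 15.08 tcp [575.5   5.8  70.6] rot [  0.03 -10.06  -0.03] heel move (start tool axes) [ 1.   -0.17 -0.4 ] F [ 3.2 -0.1 -1.2] T [-0.46 -0.33 -0.04] open 7.2
to tilt 10.0 shift [-0.93  0.11  0.65] turn [-0.03  0.06  0.04]
to tilt 14.0 shift [-0.27  0.11 -4.65] turn [-0.03 -3.94  0.04]
to tilt 18.0 shift [ 0.75  0.11 -9.89] turn [-0.02 -7.94  0.04]
to tilt 20.0 shift [  1.4    0.11 -12.48] turn [-0.02 -9.94  0.04]
```

View pics/g14.png

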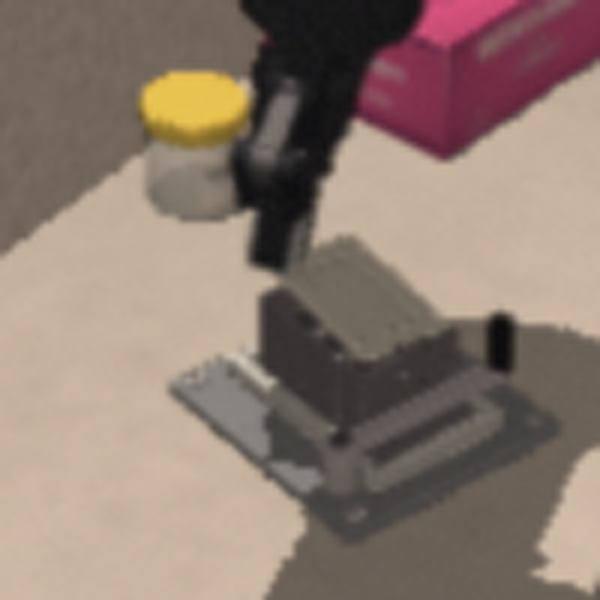

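The cover tips up at the fin corner while its heel side rests on the block near crop (440,330), and the lever is still shut. Next I'll go on to about 20°.

```bash
python3 -m creep '[[5,-0.3,0,-2.4,0,-2,0],[5,0,0,-2.6,0,-2,0],[5,0.2,0,-2.7,0,-2,0],[5,0.3,0,-2.7,0,-2,0]]'; python3 heel.py 18 20; python3 -m creep '[[5,0.3,0,-1.5,0,-1,0],[5,0,0,0,0,0,0],[5,0,0,0,0,0,0]]'; python3 heel.py 20; python3 - <<'E'
from h import *
s=snapshot("scene")
cv2.imwrite("pics/g15.png",cv2.resize(s[165:265,230:330,::-1],None,fx=6,fy=6,interpolation=cv2.INTER_CUBIC))
E
```

```text
time_s: 15.47
eef_pos: [0.5741, 0.0051, 0.0828]
ee_rot: [-0.448, 2.787, 0.073]
wrist_force: [-0.5, 0.5, 0.4]
opening: 0.085
t 15.47 tcp [574.1   5.1  82.8] rot [  0.07 -18.52  -0.06] heel move (start tool axes) [-1.1  -0.47 -1.95] F [-0.5  0.5  0.4] T [-0.27  0.96  0.02] open 7.3
to tilt 18.0 shift [1.6  0.37 2.19] turn [-0.06  0.52  0.07]
to tilt 20.0 shift [ 1.86  0.37 -0.47] turn [-0.05 -1.48  0.07]
time_s: 15.72
eef_pos: [0.5722, 0.0045, 0.0845]
ee_rot: [-0.444, 2.77, 0.077]
wrist_force: [1.2, 0.7, 0.1]
opening: 0.084
t 15.72 tcp [572.2   4.5  84.5] rot [  0.06 -19.51  -0.04] heel move (start tool axes) [ 0.35 -0.43 -2.47] F [1.2 0.7 0.1] T [-0.28  0.95 -0.  ] open 7.1
to tilt 20.0 shift [0.56 0.35 1.8 ] turn [-0.05 -0.49  0.05]
```

View pics/g15.png

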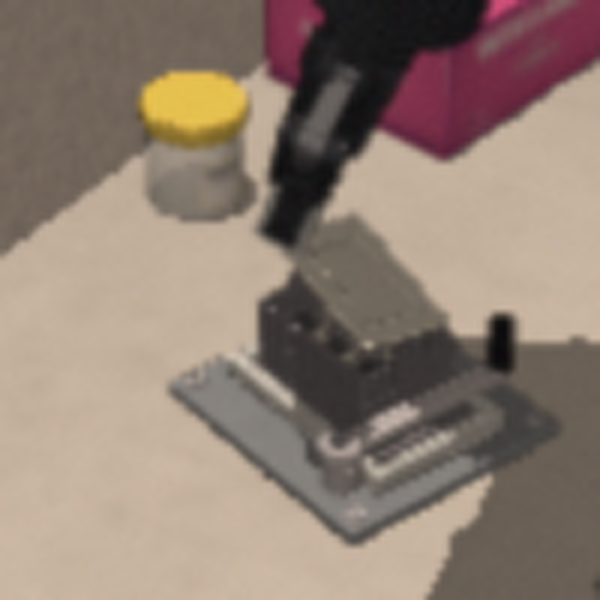

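```bash
python3 -m creep '[[5,0.5,0.3,1.5,0,0,0],[5,0,0,0.5,0,0,0],[5,0,0,0,0,0,0]]'; python3 heel.py 20; python3 - <<'E'
from h import *
t=snapshot("top");s=snapshot("scene")
# predicted heel corner and rim from tool pose
import json
o=get_obs();r=R.from_rotvec(o['ee_rot']);p=o['eef_pos']
h0,r0=json.load(open('h0.json'))
hd=np.array(h0)/1000; 
out=[]
for n,im,(x0,y0) in(("top",t,(250,170)),("scene",s,(265,200))):
    v=cv2.resize(im[y0:y0+50,x0:x0+50,::-1],None,fx=8,fy=8,interpolation=cv2.INTER_CUBIC)
    for P,c in((hd,(0,0,255)),(p+r.apply([.0762,0,.0068]),(0,255,0))):
        q=((w2px(n,P)[0]-[x0,y0]+.5)*8).astype(int);cv2.drawMarker(v,tuple(int(k) for k in q),c,cv2.MARKER_CROSS,14,1)
    out.append(v)
cv2.imwrite("pics/g16.png",np.hstack(out))
E
```

```text
time_s: 16.02
eef_pos: [0.5734, 0.0052, 0.082]
ee_rot: [-0.445, 2.772, 0.077]
wrist_force: [0.2, -0.5, -0.9]
opening: 0.08
t 16.02 tcp [573.4   5.2  82. ] rot [  0.07 -19.42  -0.07] heel move (start tool axes) [-0.98 -0.14 -0.09] F [ 0.2 -0.5 -0.9] T [-0.38  0.95  0.03] open 6.8
to tilt 20.0 shift [ 1.03  0.03 -1.02] turn [-0.05 -0.58  0.08]
```

View pics/g16.png

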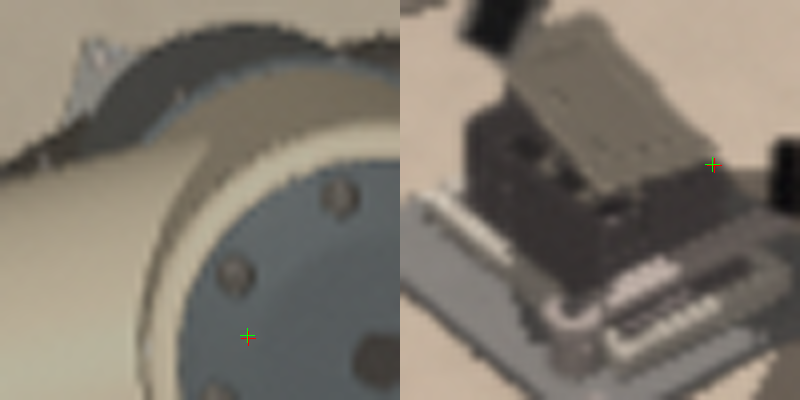

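The heel marker sits on its seat corner at about crop (712,163), and the tilt is about 19°, so the peel is done. Next I'll lift off vertically.

```bash
python3 - <<'E'
from h import *
r=R.from_rotvec(get_obs()['ee_rot']);print(r.inv().apply([0,0,1]).round(3))
t=cv2.imread("pics/top0.png")
b=[px2w("top",[u],.014)[0].round(4) for u in((160,205),(198,205),(198,248),(160,248))];print(b)
h=cv2.cvtColor(t,cv2.COLOR_BGR2HSV)[195:260,150:210];cv2.imwrite("pics/tray.png",cv2.resize(t[195:260,150:210],None,fx=8,fy=8,interpolation=cv2.INTER_CUBIC))
E
```

```text
[-0.331  0.001 -0.943]
[array([0.5336, 0.2971, 0.014 ]), array([0.5322, 0.197 , 0.014 ]), array([0.4205, 0.1961, 0.014 ]), array([0.4214, 0.2949, 0.014 ])]
```

View pics/tray.png

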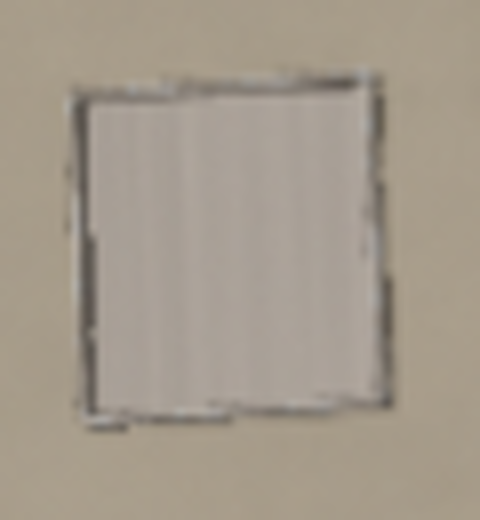

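```bash
python3 -m creep '[[5,-1,0,-2.8,0,0,0],[5,-1,0,-2.8,0,0,0],[5,-1.3,0,-3.8,0,0,0],[5,-2,0,-5.7,0,0,0]]'; python3 heel.py; python3 -m creep '[[5,-2,0,-5.7,0,0,0],[5,-4,0,-11,0,0,0],[5,-5,0,-15,0,0,0],[5,-5,0,-15,0,0,0],[5,0,0,0,0,0,0]]'; python3 heel.py; python3 - <<'E'
from h import *
s=snapshot("scene")
cv2.imwrite("pics/g17.png",cv2.resize(s[125:265,220:360,::-1],None,fx=4.2,fy=4.2,interpolation=cv2.INTER_CUBIC))
E
```

```text
time_s: 16.45
eef_pos: [0.5726, 0.0051, 0.0978]
ee_rot: [-0.446, 2.775, 0.077]
wrist_force: [-0.5, -0.4, -0.6]
opening: 0.084
t 16.45 tcp [572.6   5.1  97.8] rot [  0.04 -19.24  -0.06] heel move (start tool axes) [ -0.09   0.03 -16.02] F [-0.5 -0.4 -0.6] T [-0.34  0.96  0.  ] open 7.1
time_s: 16.87
eef_pos: [0.5731, 0.0049, 0.1535]
ee_rot: [-0.446, 2.772, 0.076]
wrist_force: [1.0, 0.1, 0.1]
opening: 0.083
t 16.87 tcp [573.1   4.9 153.5] rot [  0.1  -19.42  -0.09] heel move (start tool axes) [ -0.55  -0.3  -71.54] F [1.  0.1 0.1] T [-0.28  0.87 -0.  ] open 7.1
```

View pics/g17.png

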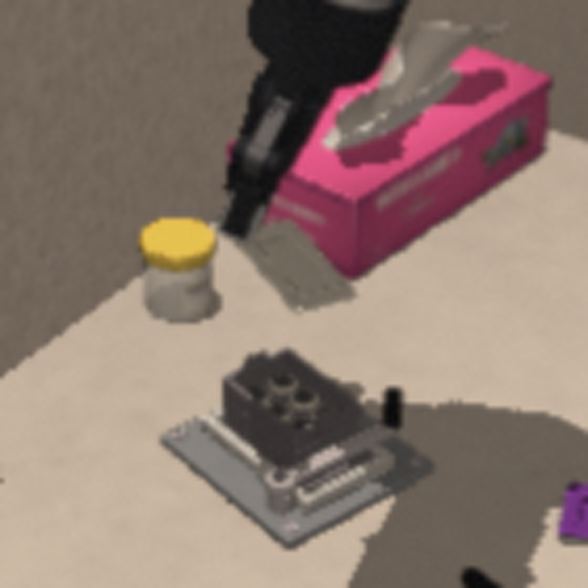

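The cover is off and in the fingers. The block, now open on top, is still in the dock with the lever shut. I'll check clearance to the large jug and spray bottle next to the tray before moving.

```bash
python3 - <<'E'
from h import *
print("jug scene base pts z=0",px2w("scene",[(193,248),(172,290),(150,300),(128,316)],0).round(3).tolist())
print("jug top-view near edge, z 0 and .2",px2w("top",[(150,168),(192,152)],0).round(3).tolist(),px2w("top",[(110,160),(190,150),(150,165)],.2).round(3).tolist())
E
python3 go.py 511 258 157 18.1
```

```text
jug scene base pts z=0 [[0.701, 0.176, 0.0], [0.639, 0.305, 0.0], [0.656, 0.354, 0.0], [0.66, 0.411, 0.0]]
jug top-view near edge, z 0 and .2 [[0.636, 0.33, 0.0], [0.678, 0.217, 0.0]] [[0.609, 0.37, 0.2], [0.628, 0.187, 0.2], [0.595, 0.277, 0.2]]
t 16.92 pos [572.4   4.9 151.9] xax [-0.897 -0.295 -0.33 ] zax [ 0.313  0.104 -0.944] open 7.3 F [ 1.2  0.2 -0.6] T [-0.3   0.96 -0.02]
yaw of tool x -161.77
shift now-axes [-21.4 259.6   2.3] norm 260.5
turn deg [ 0.07 19.25  0.14] shift in target axes [-20.3 259.7  -5.1]
```

```bash
python3 -m creep '[[5,0,0,-5,0,6,0],[5,0,5,-5,0,6,0],[5,0,15,0,0,6,0],[5,0,25,0,0,1.2,0],[5,-2,30,0,0,0,0],[5,-2,30,0,0,0,0],[5,-2,30,0,0,0,0],[5,0,25,0,0,0,0]]'; python3 go.py 509 258 160 18.1
```

```text
time_s: 17.58
eef_pos: [0.5171, 0.1579, 0.153]
ee_rot: [0.476, -3.073, 0.006]
wrist_force: [-0.3, -0.5, 0.2]
opening: 0.081
t 17.58 pos [517.1 157.9 153. ] xax [-0.953 -0.303  0.032] zax [-0.031 -0.009 -0.999] open 6.9 F [-0.3 -0.5  0.2] T [ 0.06 -0.12  0.01]
yaw of tool x -162.37
shift now-axes [-22.4  97.9  -7.7] norm 100.7
turn deg [ 0.07 -1.85 -0.48] shift in target axes [-23.4  97.7  -7. ]
```

```bash
python3 -m creep '[[5,-6,25,-2,0,-0.9,0],[5,-6,25,-2,0,-0.9,0],[5,-6,20,-2,0,0,0],[5,-3,10,0,0,0,0],[5,0,4,0,0,0,0],[5,0,0,0,0,0,0],[5,0,0,0,0,0,0]]'; python3 go.py 509 258 160 18.1; python3 - <<'E'
from h import *
t=snapshot("top");s=snapshot("scene")
a=cv2.resize(t[100:300,100:300,::-1],None,fx=2,fy=2);b=cv2.resize(s[120:320,150:350,::-1],None,fx=2,fy=2)
cv2.imwrite("pics/g18.png",np.hstack([a,b]))
E
```

```text
time_s: 18.17
eef_pos: [0.5068, 0.2517, 0.1536]
ee_rot: [0.488, -3.095, 0.0]
wrist_force: [1.0, 0.5, -0.9]
opening: 0.083
t 18.17 pos [506.8 251.7 153.6] xax [-0.951 -0.308  0.008] zax [-0.008 -0.002 -1.   ] open 7.1 F [ 1.   0.5 -0.9] T [ 0.02 -0.04  0.06]
yaw of tool x -162.08
shift now-axes [-4.   5.3 -6.5] norm 9.2
turn deg [ 0.06 -0.46 -0.18] shift in target axes [-4.   5.3 -6.4]
```

View pics/g18.png

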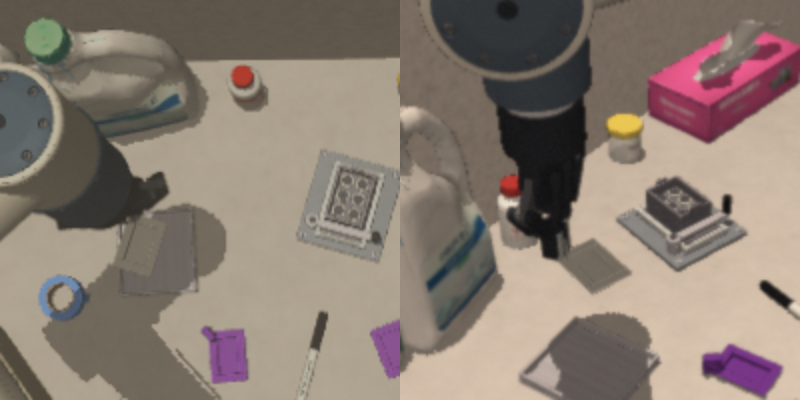

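```bash
python3 - <<'E'
from h import *
print(px2w("top",[(171.5,223.5)],.148).round(4),px2w("top",[(179,226.4)],.007).round(4))
t=snapshot("top");cv2.imwrite("pics/top3.png",t[:,:,::-1])
a=cv2.resize(t[190:260,140:210,::-1],None,fx=5.7,fy=5.7,interpolation=cv2.INTER_CUBIC);b=cv2.resize(t[165:235,240:310,::-1],None,fx=5.7,fy=5.7,interpolation=cv2.INTER_CUBIC)
cv2.imwrite("pics/g19.png",np.hstack([a,b]))
E
```

```text
[[0.4686 0.2365 0.148 ]] [[0.4777 0.2474 0.007 ]]
```

View pics/g19.png

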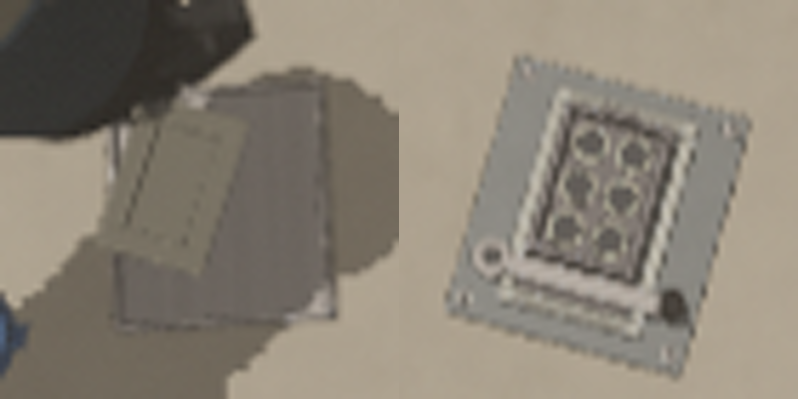

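```bash
python3 -m creep '[[5,-5,3,-1,0,-0.2,0],[5,-4,3,-1,0,-0.2,0],[5,0,0,0,0,0,0],[5,0,0,0,0,0,0],[5,0,0,0,0,0,0],[5,0,0,0,0,0,0]]'; python3 go.py 511 258 155 18.1; python3 - <<'E'
from h import *
t=snapshot("top");s=snapshot("scene");cv2.imwrite("pics/top4.png",t[:,:,::-1])
a=cv2.resize(t[190:260,140:210,::-1],None,fx=5.7,fy=5.7,interpolation=cv2.INTER_CUBIC);b=cv2.resize(s[180:320,190:330,::-1],None,fx=2.85,fy=2.85,interpolation=cv2.INTER_CUBIC)
cv2.imwrite("pics/g20.png",np.hstack([a,b]));o=get_obs();print(o['qd'].round(4))
r=R.from_rotvec(o['ee_rot']);print("cover centre est",(o['eef_pos']*1000+r.apply([36,0,6.8])).round(1))
E
```

```text
time_s: 18.82
eef_pos: [0.5156, 0.2582, 0.1566]
ee_rot: [-0.482, 3.104, 0.002]
wrist_force: [-0.2, 0.9, -1.0]
opening: 0.083
t 18.82 pos [515.6 258.2 156.6] xax [-0.953 -0.303 -0.001] zax [ 0.001  0.001 -1.   ] open 7.1 F [-0.2  0.9 -1. ] T [-0.06 -0.02  0.03]
yaw of tool x -162.36
shift now-axes [4.5 1.2 1.6] norm 4.9
turn deg [ 0.06  0.06 -0.46] shift in target axes [4.5 1.2 1.6]
[-0.0001  0.0007 -0.0008  0.0001  0.0019 -0.0015]
cover centre est [481.2 247.4 149.7]
```

View pics/g20.png

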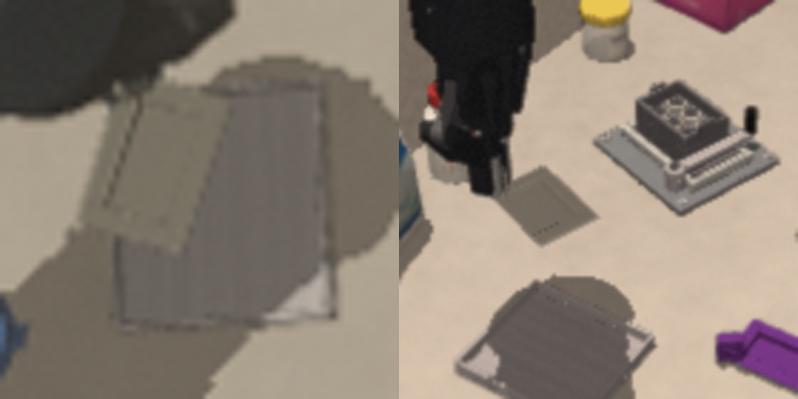

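The cover is level and still. Its centre is at about (479,246) mm by camera and (481,247) by arm pose, against the tray's (478,247), and about 15 cm up. The lever is shut and the block is in the dock. Handing in.

```bash
python3 -c "
from rig import workorder
print(workorder.close_job())"
```

```text
the job is handed in; nothing more can be done
None
```

The job is done and handed in at about 19 s of the 59 s allowed. The call gave no verdict, so what follows rests on my own checks.

- **Block:** it went into the pocket with its ledge on the lever's side and touched the floor at the expected height (TCP 20 mm). I measured no block pose in numbers after that; the last pictures show it seated and square.
- **Lever:** I pushed it shut against its stop. The camera then measured 0.01 rad with the knob 84 mm from the pivot. I did not measure the angle again after the peel, but the last pictures show it shut.
- **Peel:** the cover tipped up about 19°, with the heel staying within about 2.5 mm of its seat by the arm's pose. At the end of the peel it was within about 1 mm, and the heel marker lay on the seat corner in the picture. Only then did I lift it off.
- **Final hold:** the cover is level to within about 0.1° by the tool's pose, still, and 15 cm up. By camera its centre is about 2 mm from the tray's middle, and by arm pose about 3 mm; the limit is 35 mm.
- **Bystanders:** the arm never went near them and no contact force showed on the way. I did not measure how far they might have moved.

Two checks did not quite agree:

- **Fin opening:** the fingers read 8.6 mm on the 9 mm fin at 20 N, but about 7.1 mm at 80 N. I took that as give in the pads; no slip showed.
- **Overlays:** the predicted outlines and the pictures differed by 1–2 mm, in line with the stated calibration.

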